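Shim a curing lamp level over a printed part

ROBOT

A 6-joint arm with a two-finger parallel gripper is mounted at the origin on a cart in front of the work surface, level with it; the furniture and walls round the work are solid. World frame = base frame: x ahead of the robot, y to its left, z up, the work surface at z = 0. Lengths are in mm, angles in rad, forces in N, time in s.
With the tool pointing down it reaches from about 275 to 1000 mm from the base axis. Payload 8.4 kg.
Tool frame: the origin (TCP) lies midway between the tips of the shut fingers; the grasp point (between the pads) lies r.grip_point_offset behind it (r.grip_point_offset is the distance from the TCP to the grasp point, in mm); z points along the fingers, y is the direction in which the jaws open and shut (so a half turn about z gives the same grasp; the last joint's range is limited). The gripper opens to 85 mm and grips with 20 to 120 N. Pads are 22 mm wide; open, the fingers measure 114 mm over their backs; the gripper's body (76 mm by 85 mm) begins 54 mm behind the grasp point. The pads swing forward as they close: fully open they stand 13 mm farther back than shut.
Start: joints at [-0.002, 0.353, 1.633, -0, 1.155, -0.002], TCP at [625.002, -0, 231.281] pointing down, gripper open.
Joint ranges: [-2.63, 2.63], [-0.92, 2.1], [0.06, 2.66], [-1.3, 4.44], [0, 2.69], [-3.02, 3.02]. Speed limits (rad/s): [2.22, 2.22, 2.79, 3.14, 3.14, 3.14].

INTERFACE

Orientations are given as [roll, pitch, yaw] about the fixed x, y, z axes, in that order (R = Rz(yaw) Ry(pitch) Rx(roll)).
In Python, from rig import r gives the robot as it stands.
- The arm moves only by the tool move_arm, never from a script. Its argument "targets" is one flat list of numbers, 5 for each row, row after row: the gripper's target within -1 to 1 (fully open at 1, half-way at 0, shut at -1), then the shift along the tool's x, y, z in cm, then the turn about the tool's z in degrees. In form: [gripper, tx, ty, tz, turn, gripper, tx, ty, tz, turn, ...]. A call has 1 to 10 rows; each row is the pose to reach, as a shift and turn from the pose commanded when the call began, along the tool's axes at that moment; what a row does not reach only later rows make up. A row lasts 1/10 s, in which the tool goes at most 50 mm and 8.59 degrees, less where a joint would pass 70% of its speed; a pose out of reach is approached as far as the arm can. A call with a gripper value outside its range is refused whole. The fingers move at their own pace and stop on an object; "squeeze" is the grip in N (left out, the last holds). Time passes only in rows, so rows that repeat a pose let the fingers close. It gives the time, the measured TCP pose, the force and the opening at its end, in the units of the state.
- r.sense(): the state, without advancing time (a new reading comes with each control period).
- r.grab_frame(name): name is "scene" or "side" or "wrist"; returns a dict with "img" (400x640x3 uint8, blue, green, red), "K" (3x3 intrinsics, pixels), "world_to_cam" (4x4, takes a point from world to camera coordinates). Camera axes: x right, y down, z forward; pixel columns grow to the right and rows downward; lengths in mm; the calibration is good to about 2 mm. The wrist camera is an equidistant fisheye: a pixel r from the principal point sees the ray r / f radians off the axis. A picture is of the moment at which its call begins. There is no depth.
- r.sign_off(): hands the job in, once; it reports no verdict.
Trained networks look in a picture, given as the dict that the camera call returned (one of the last four; its "shot" number tells which), for a name from the list of things; names that differ only in an ending like _2 or _b are one class to them, and where a whole thing is asked for, a point or a joint stands for the part that bears it (a point fixed in the world has none). Each returns a list of dicts, best first, with "conf" (0 to 1); they miss things now and then, are a little off and sometimes report something else, mostly with a low value. They report only what shows in the picture. A call takes as long as a camera call. They do not tell look-alikes from the thing itself.
- r.outline_of(picture, thing): "region" (400x640 bool, what is visible of it).
- r.mark_of(picture, thing): "position" ([x, y, z] in mm, in world coordinates, good to about 4 mm: a listed point, or the origin of a listed thing).
The state is a dict: "clock": time; "qpos": joint angles; "qvel": joint speeds; "joint_efforts": joint torques, N m; "eef_pos": TCP position; "tcp_rot": TCP orientation; "contact_force": force on the tool from outside, world axes, zero at the start; "wrist_torque": the same for the moment, N m; "opening": opening from 0.0 (shut) to 1.0 (fully open).
Only numpy, scipy, OpenCV 4.12 (cv2) and the standard library are available. Lean on these libraries where they do the work, as an engineer would, in place of code of your own. Each camera call takes 0.05 s, during which the arm holds its last target.

TASK

Set up the curing rig for the orange printed gear: first switch the lamp supply off at the toggle, then lay the gear flat on the white disc and stack whichever spacer plates together come to exactly the height of the grey lamp rest squarely on the yellow-edged pad, leaving the spare plates on the worktop off the base. Lift the yellow lamp bar off its two hooks and lay it lengthwise along the rig, centred and level, loops up, with one half on the lamp rest and the other on the stack, and only then switch the supply back on. Leave the lamp rest where it stands and do not disturb the jar and the black knob.

Things in the scene. Friction and masses are not known exactly. Their poses are not given: they have to be found in the camera images.
- rig: curing rig: fixed aluminium base plate 130 (x) x 270 (y) x 12 mm; origin at the centre of its underside on the worktop; its y axis runs along its length from the lamp rest (-y end) to the spacer pad (+y end)
- pad (a point): centre of the spacer pad, a dark rectangle 44 (rig x) x 70 (rig y) mm outlined in yellow, flush on the base's top (12 mm over the worktop), 75 mm from the rig's centre along its +y
- part_mark (a point): centre of the white disc (47 mm across, on a black mat, flush with the base's top) where the part to cure lies, 8 mm from the rig's centre along -y
- rest_48_top (a point): centre of the top face of the heavy (0.95 kg) loose grey lamp rest block, 60 (rig x) x 50 (rig y) mm with a copper contact, that is 48 mm tall over the base's top; only one of the three rests (48, 56, 64 mm) is present, 75 mm from the rig's centre along -y
- rest_56_top (a point): centre of the top face of the heavy (0.95 kg) loose grey lamp rest block, 60 (rig x) x 50 (rig y) mm with a copper contact, that is 56 mm tall over the base's top; only one of the three rests (48, 56, 64 mm) is present, 75 mm from the rig's centre along -y
- rest_64_top (a point): centre of the top face of the heavy (0.95 kg) loose grey lamp rest block, 60 (rig x) x 50 (rig y) mm with a copper contact, that is 64 mm tall over the base's top; only one of the three rests (48, 56, 64 mm) is present, 75 mm from the rig's centre along -y
- spacer_8a_center (a point): centre of a loose green spacer plate, 44 (x) x 70 (y) x 8 mm thick, lying flat; there are up to two of each thickness, some may be absent. Each colour is one thickness: green 8, blue 16, red 24 mm; those present can always make up the rest's height exactly
- spacer_8b_center (a point): centre of a loose green spacer plate, 44 (x) x 70 (y) x 8 mm thick, lying flat; there are up to two of each thickness, some may be absent. Each colour is one thickness: green 8, blue 16, red 24 mm; those present can always make up the rest's height exactly
- spacer_16a_center (a point): centre of a loose blue spacer plate, 44 (x) x 70 (y) x 16 mm thick, lying flat; there are up to two of each thickness, some may be absent. Each colour is one thickness: green 8, blue 16, red 24 mm; those present can always make up the rest's height exactly
- spacer_16b_center (a point): centre of a loose blue spacer plate, 44 (x) x 70 (y) x 16 mm thick, lying flat; there are up to two of each thickness, some may be absent. Each colour is one thickness: green 8, blue 16, red 24 mm; those present can always make up the rest's height exactly
- spacer_24a_center (a point): centre of a loose red spacer plate, 44 (x) x 70 (y) x 24 mm thick, lying flat; there are up to two of each thickness, some may be absent. Each colour is one thickness: green 8, blue 16, red 24 mm; those present can always make up the rest's height exactly
- spacer_24b_center (a point): centre of a loose red spacer plate, 44 (x) x 70 (y) x 24 mm thick, lying flat; there are up to two of each thickness, some may be absent. Each colour is one thickness: green 8, blue 16, red 24 mm; those present can always make up the rest's height exactly
- lamp_hooks: fixed stand, origin on the worktop below the hanging lamp's centre: two round hooks, 8 mm thick, at its y = +95 and -95 mm, axes 150 mm over the worktop, pointing to its -x; their tips, 27 mm to -x of the origin, turn up to 18 mm over the axis. Posts (172 mm tall) 65 mm to +x, nothing between the hooks; low foot 10 mm thick
- lamp_center (a point): centre of the yellow lamp bar, 30 (x) x 230 (y) x 22 mm tall, about 0.25 kg, flat underside; grip the middle 150 mm across the 30 mm. Wire loops stand upright on it at y = +95 and -95 mm, 51 mm over the bar (45 inside, 20 wide); by them it hangs level on the hooks. To free it: lift 25 mm (15 to 36), then draw it 60 mm toward the stand's -x
- gear_center (a point): centre of the orange printed gear, 41 mm across, lying flat; point is 5 mm over its underside; about 10 mm thick (14 mm at the hub)
- switch_box: fixed grey lamp switch box 100 (x) x 70 (y) x 45 mm tall, origin at the centre of its underside; green dot at the +x end of its top (on), red dot at the -x end (off)
- headset_c: a headset of the room, hanging at the back right: its ear cups hang over the worktop 290 to 380 mm high, within 50 mm either way in x of this origin and 60 to 110 mm to either side of it in y; keep the arm clear of it when crossing to the right
- toggle (a joint): steel toggle bat on the switch box, hinged at the centre of the box's top, 62 mm long, 9 to 13 mm thick; angle about the box's y axis: +0.45 rad leans to the box's +x (green dot, ON), -0.45 leans to -x (red dot, OFF); past its centre (0) it snaps over by itself; takes 1 to 2 N at the tip
- toggle_tip (a point): point on the toggle bat's axis 60 mm from its hinge, near its tip
- nozzle_jar: bystander, to be left alone: small jar with a black lid, 45x45x43 mm; origin at the centre of its underside
- knob: bystander, to be left alone: black knob, 35x35x33 mm; origin at the centre of its underside
Not all that is in view belongs to the job. What is meant by the part that bears gear_center is not pink, and is the smaller of those in its own colour.

How it is judged (in metres and radians):
On the way, in this order (a step that is already met when the one before it is completed fails the run):
1. the toggle is switched off (value of joint toggle below -0.3 rad), for 0.2 s.
2. with the supply still off, the gear lies on its mark and the lamp lies level along the rig on the rest and the spacer stack (value of joint toggle below -0.3 rad and angle between lamp_center's own z axis and vertical below 0.03 rad and horizontal distance between lamp_center and rig below 0.02 m and angle between the y axis of lamp_center and the y axis of rig, either way round below 0.12 rad and height (world z) of lamp_center between 0.06 and 0.096 m and linear speed of lamp below 0.02 m/s and horizontal distance between gear_center and part_mark below 0.02 m and height (world z) of gear_center below 0.025 m and (horizontal distance between spacer_8a_center and pad below 0.022 m or horizontal distance between spacer_8a_center and pad above 0.1 m) and (horizontal distance between spacer_8b_center and pad below 0.022 m or horizontal distance between spacer_8b_center and pad above 0.1 m) and (horizontal distance between spacer_16a_center and pad below 0.022 m or horizontal distance between spacer_16a_center and pad above 0.1 m) and (horizontal distance between spacer_16b_center and pad below 0.022 m or horizontal distance between spacer_16b_center and pad above 0.1 m) and (horizontal distance between spacer_24a_center and pad below 0.022 m or horizontal distance between spacer_24a_center and pad above 0.1 m) and (horizontal distance between spacer_24b_center and pad below 0.022 m or horizontal distance between spacer_24b_center and pad above 0.1 m) and distance of each of rest_48_top, rest_56_top, rest_64_top from where it was at the start of the episode below 0.015 m), for 0.3 s.
3. the toggle is switched on again (value of joint toggle above 0.3 rad), for 0.2 s.
At the end, for the whole second after the job is handed in: Toggle on; lamp at rest, level within 0.03 rad, centre within 20 mm of the rig's centre, along it within 0.12 rad; gear flat within 20 mm of its mark; each plate within 22 mm of the pad's centre or over 100 mm from it; rest moved under 15 mm (value of joint toggle above 0.3 rad and angle between lamp_center's own z axis and vertical below 0.03 rad and horizontal distance between lamp_center and rig below 0.02 m and angle between the y axis of lamp_center and the y axis of rig, either way round below 0.12 rad and height (world z) of lamp_center between 0.06 and 0.096 m and linear speed of lamp below 0.02 m/s and horizontal distance between gear_center and part_mark below 0.02 m and height (world z) of gear_center below 0.025 m and (horizontal distance between spacer_8a_center and pad below 0.022 m or horizontal distance between spacer_8a_center and pad above 0.1 m) and (horizontal distance between spacer_8b_center and pad below 0.022 m or horizontal distance between spacer_8b_center and pad above 0.1 m) and (horizontal distance between spacer_16a_center and pad below 0.022 m or horizontal distance between spacer_16a_center and pad above 0.1 m) and (horizontal distance between spacer_16b_center and pad below 0.022 m or horizontal distance between spacer_16b_center and pad above 0.1 m) and (horizontal distance between spacer_24a_center and pad below 0.022 m or horizontal distance between spacer_24a_center and pad above 0.1 m) and (horizontal distance between spacer_24b_center and pad below 0.022 m or horizontal distance between spacer_24b_center and pad above 0.1 m) and distance of each of rest_48_top, rest_56_top, rest_64_top from where it was at the start of the episode below 0.015 m); the robot touches nothing.
It fails at once if a bystander (jar, knob) is moved by more than 30 mm (distance of any of nozzle_jar, knob from where it was at the start of the episode above 0.03 m).
Of rest_48, rest_56, rest_64 only 1 to 1 are there at a start; the rules pass over those that are not, and their reading is None.
Of spacer_8a, spacer_8b, spacer_16a, spacer_16b, spacer_24a, spacer_24b only 5 to 6 are there at a start; the rules pass over those that are not, and their reading is None.
At some moment in a run one of gear, spacer_8a, spacer_8b, spacer_16a, spacer_16b, spacer_24a, spacer_24b may be knocked a few centimetres aside while the robot is not near it.
It also fails if it takes over 210 s, if anything falls off the work surface, if the arm or the gripper's body presses on something with over 40 N, if the wrist force passes 120 N, or if a joint passes its speed limit or range.

## Working session

There is one attempt and no reset: what is moved stays moved. The work goes in short steps, Python scripts to look and compute and a tool call to move; the robot and the scene stay as the last step left them, time stands still between calls to the robot, and variables do not carry over. Pictures are saved under pics/ and viewed, and the job is handed in when it is done.

Besides the shell and the picture viewer there is one more tool, called after ">>>" by a JSON object that holds its "method" and its "body", one argument or row to a line. move_arm: Moves the arm, as the interface text tells. Its arguments: {"type":"object","properties":{"targets":{"type":"array","items":{"type":"number"}},"squeeze":{"type":"number"}},"required":["targets"]}

```bash
ls; mkdir -p pics
python3 - <<'E'
from rig import r
import cv2
s=r.sense(); print(s); print(r.grip_point_offset)
for n in ["scene","side","wrist"]:
    f=r.grab_frame(n); cv2.imwrite(f"pics/{n}0.png",f["img"]); print(n,f["K"],f["world_to_cam"])
E
```

```text
pics
{'clock': 0.0, 'qpos': array([-2.39017828e-03,  3.53667867e-01,  1.63415384e+00, -4.12429677e-05,
        1.15520606e+00, -2.37756654e-03]), 'qvel': array([ 0.00105717,  0.00066591,  0.00014205, -0.0004587 ,  0.00129335,
        0.00132198]), 'joint_efforts': array([-2.03471049e-03, -6.05236173e+01, -3.42063046e+01, -2.62302356e-04,
        9.48130677e-03,  3.61521288e-06]), 'eef_pos': array([ 6.24508703e+02, -5.61659126e-03,  2.30540943e+02]), 'tcp_rot': array([-3.14015746e+00,  3.42961900e-05,  1.57080042e+00]), 'contact_force': array([-0.52535441,  0.78810753, -0.59769652]), 'wrist_torque': array([-0.00759453, -0.02653191,  0.03701312]), 'opening': 1.0028049442922762}
18.700000000000003
scene [[421.15853919   0.         322.73554206]
 [  0.         421.15853919 204.95082658]
 [  0.           0.           1.        ]] [[ 8.17061565e-01 -5.76523867e-01  5.53437420e-03 -4.40539053e+02]
 [-3.79783875e-01 -5.45410261e-01 -7.47189303e-01  3.37692102e+02]
 [ 4.33790971e-01  6.08397796e-01 -6.64588230e-01  1.24615593e+03]
 [ 0.00000000e+00  0.00000000e+00  0.00000000e+00  1.00000000e+00]]
side [[444.23145665   0.         317.18816223]
 [  0.         444.23145665 197.63149151]
 [  0.           0.           1.        ]] [[-9.93292389e-01 -1.14376895e-01  1.69751595e-02  5.13793477e+02]
 [-7.50955759e-02  5.26470914e-01 -8.46870139e-01  1.83802647e+02]
 [ 8.79254490e-02 -8.42464422e-01 -5.31528750e-01  1.37017130e+03]
 [ 0.00000000e+00  0.00000000e+00  0.00000000e+00  1.00000000e+00]]
wrist [[309.70691629   0.         317.69834986]
 [  0.         309.70691629 196.22772642]
 [  0.           0.           1.        ]] [[ 9.99999935e-01 -1.76128049e-04 -3.14388865e-04 -6.24666985e+02]
 [-7.15347678e-05 -9.52082009e-01  3.05842841e-01 -4.01589534e+01]
 [-3.53191485e-04 -3.05842798e-01 -9.52081960e-01  3.79611185e+02]
 [ 0.00000000e+00  0.00000000e+00  0.00000000e+00  1.00000000e+00]]
```

View pics/scene0.png

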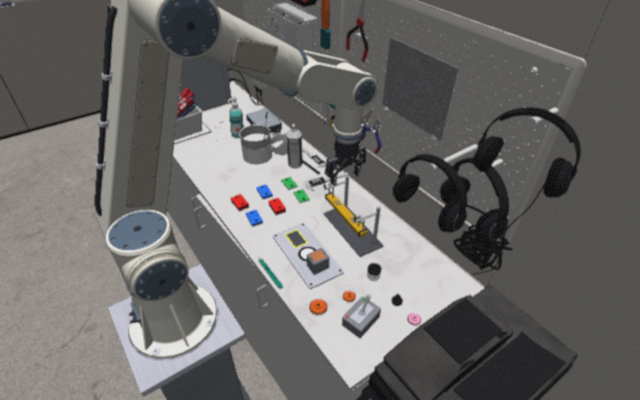

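View pics/side0.png

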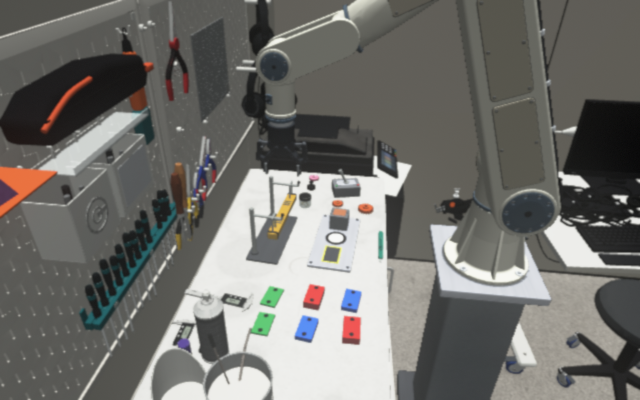

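View pics/wrist0.png

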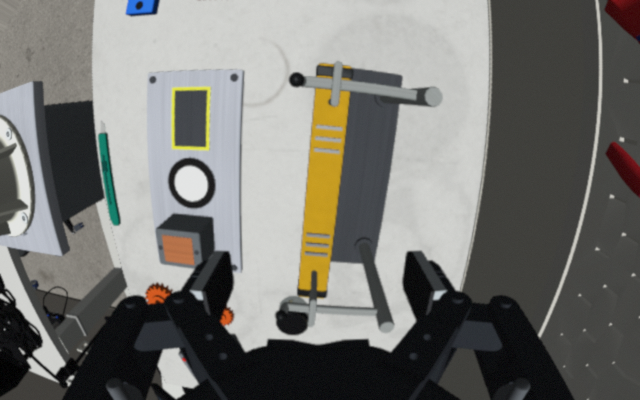

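```bash
cat > h.py <<'E'
from rig import r
import cv2, numpy as np
names=["rig","pad","part_mark","rest_48_top","rest_56_top","rest_64_top","spacer_8a_center","spacer_16a_center","spacer_24a_center","lamp_hooks","lamp_center","gear_center","switch_box","toggle_tip","nozzle_jar","knob","headset_c"]
def proj(f,p):
    p=np.atleast_2d(p); M=f["world_to_cam"]; c=(M[:3,:3]@p.T).T+M[:3,3]
    return (c[:,:2]/c[:,2:])@np.diag([f["K"][0,0],f["K"][1,1]])+f["K"][:2,2]
def ray(f,uv,fish=False):
    K=f["K"]; d=(np.array(uv,float)-K[:2,2])/K[0,0]
    if fish:
        t=np.hypot(*d); v=np.array([d[0]/t*np.sin(t),d[1]/t*np.sin(t),np.cos(t)]) if t>1e-9 else np.array([0,0,1.])
    else: v=np.array([d[0],d[1],1.])
    M=f["world_to_cam"]; R=M[:3,:3]; o=-R.T@M[:3,3]; return o,R.T@v
def atz(f,uv,z,fish=False):
    o,d=ray(f,uv,fish); return o+d*(z-o[2])/d[2]
E
python3 - <<'E'
from h import *
for n in ["scene","side","wrist"]:
    f=r.grab_frame(n); print("==",n)
    for k in names:
        try: print(k,[(np.round(d["position"]).tolist(),round(d["conf"],2)) for d in r.mark_of(f,k) if d["conf"]>.2])
        except Exception as e: print(k,e)
print(r.sense()["clock"])
f=r.grab_frame("scene"); cv2.imwrite("pics/c1.png",cv2.resize(f["img"][260:340,290:430],None,fx=5,fy=5,interpolation=cv2.INTER_CUBIC))
E
```

```text
== scene
rig [([460.0, -15.0, -0.0], 0.66)]
pad [([472.0, 60.0, 12.0], 0.84)]
part_mark [([460.0, -21.0, 17.0], 0.89), ([587.0, -216.0, 2.0], 0.58)]
rest_48_top []
rest_56_top [([629.0, -5.0, 1.0], 0.67), ([451.0, -85.0, 73.0], 0.66)]
rest_64_top [([632.0, -6.0, 2.0], 0.7), ([393.0, 353.0, 15.0], 0.32)]
spacer_8a_center [([615.0, 254.0, 2.0], 0.65)]
spacer_16a_center [([501.0, 359.0, 12.0], 0.72)]
spacer_24a_center [([501.0, 246.0, 11.0], 0.56)]
lamp_hooks [([629.0, -4.0, -2.0], 0.76)]
lamp_center [([630.0, -5.0, 95.0], 0.9)]
gear_center [([374.0, -213.0, 2.0], 0.71), ([575.0, -410.0, 8.0], 0.55), ([474.0, -232.0, 5.0], 0.49), ([587.0, -216.0, 1.0], 0.3)]
switch_box [([444.0, -324.0, -1.0], 0.98)]
toggle_tip [([589.0, -217.0, 5.0], 0.56), ([468.0, 60.0, 12.0], 0.53), ([474.0, -315.0, 99.0], 0.4)]
nozzle_jar [([591.0, -216.0, 3.0], 0.7)]
knob [([581.0, -330.0, 1.0], 0.63), ([461.0, -18.0, 15.0], 0.58)]
headset_c []
== side
rig [([464.0, -10.0, 3.0], 0.63)]
pad [([466.0, 62.0, 13.0], 0.92), ([394.0, 351.0, 8.0], 0.41)]
part_mark [([465.0, -18.0, 11.0], 0.92)]
rest_48_top []
rest_56_top
[... 655 characters left out ...]
 0.35)]
headset_c [([629.0, -7.0, -0.0], 0.44)]
== wrist
rig [([467.0, -10.0, 3.0], 0.92)]
pad [([469.0, 66.0, 18.0], 0.75)]
part_mark [([466.0, -18.0, 12.0], 0.86)]
rest_48_top []
rest_56_top [([457.0, -89.0, 73.0], 0.89), ([589.0, -216.0, -2.0], 0.21)]
rest_64_top []
spacer_8a_center []
spacer_16a_center []
spacer_24a_center []
lamp_hooks []
lamp_center [([632.0, -4.0, 98.0], 0.72), ([470.0, 64.0, 11.0], 0.41)]
gear_center [([370.0, -208.0, 9.0], 0.64), ([476.0, -232.0, 6.0], 0.52)]
switch_box []
toggle_tip [([590.0, -216.0, -2.0], 0.73)]
nozzle_jar [([462.0, -18.0, 13.0], 0.72), ([589.0, -216.0, 0.0], 0.69)]
knob [([468.0, -9.0, 3.0], 0.53), ([461.0, -17.0, 15.0], 0.47)]
headset_c []
2.85
```

View pics/c1.png

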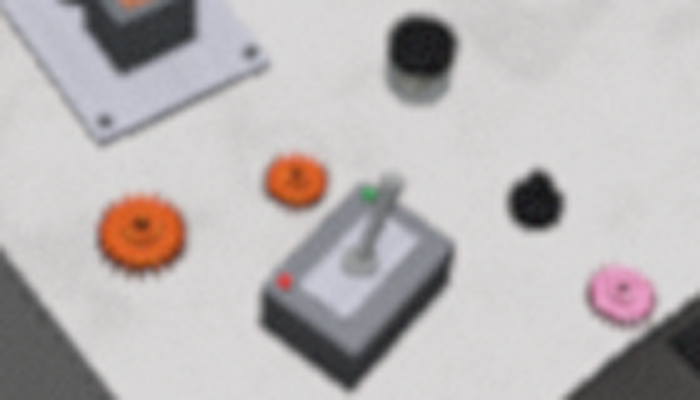

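```bash
cat >> h.py <<'E'
def projw(f,P):
    P=np.asarray(P,float); sh=P.shape[:-1]; P=P.reshape(-1,3)
    M=f["world_to_cam"]; c=P@M[:3,:3].T+M[:3,3]
    rr=np.hypot(c[:,0],c[:,1]); t=np.arctan2(rr,c[:,2]); k=f["K"][0,0]*t/np.maximum(rr,1e-9)
    return (c[:,:2]*k[:,None]+f["K"][:2,2]).reshape(*sh,2)
def rect(f,x0,x1,y0,y1,z,s,fish=True):
    # image: cols = x increasing right, rows = y decreasing
    xs=np.arange(x0,x1,1/s); ys=np.arange(y1,y0,-1/s); X,Y=np.meshgrid(xs,ys)
    P=np.stack([X,Y,np.full_like(X,z)],-1)
    uv=projw(f,P) if fish else proj(f,P.reshape(-1,3)).reshape(*X.shape,2)
    uv=uv.astype(np.float32)
    return cv2.remap(f["img"],uv[...,0],uv[...,1],cv2.INTER_CUBIC)
def grid(im,x0,y1,s,step=20):
    h,w=im.shape[:2]
    for x in range(int(np.ceil(x0/step)*step),int(x0+w/s)+1,step):
        c=int((x-x0)*s); cv2.line(im,(c,0),(c,h),(0,160,0) ,1); cv2.putText(im,str(x),(c+2,10),0,.35,(0,0,255),1)
    for y in range(int(np.floor(y1/step)*step),int(y1-h/s)-1,-step):
        c=int((y1-y)*s); cv2.line(im,(0,c),(w,c),(0,160,0),1); cv2.putText(im,str(y),(2,c-2),0,.35,(0,0,255),1)
    return im
E
python3 - <<'E'
from h import *
import pickle
f=r.grab_frame("wrist"); pickle.dump({k:f[k] for k in("img","K","world_to_cam")},open("w0.pkl","wb"))
im=rect(f,380,700,-160,140,12,2); cv2.imwrite("pics/r1.png",grid(im,380,140,2))
im=rect(f,400,520,-130,-40,68,4); cv2.imwrite("pics/r2.png",grid(im,400,-40,4,10))
E
```

```text
(no output)
```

View pics/r1.png

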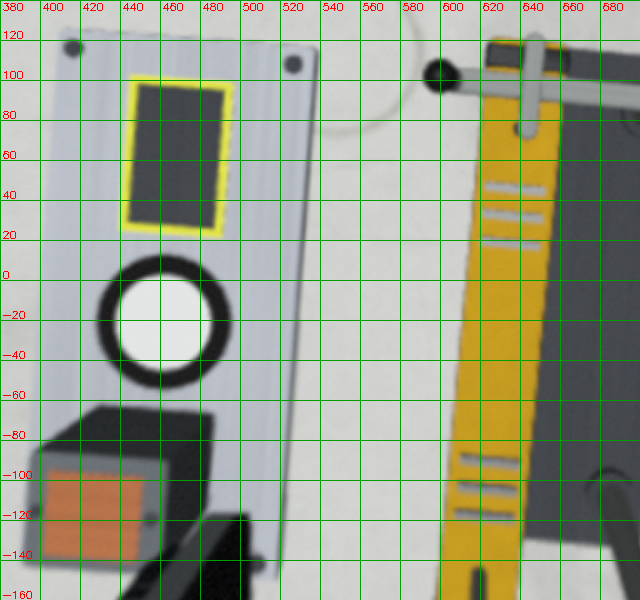

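View pics/r2.png

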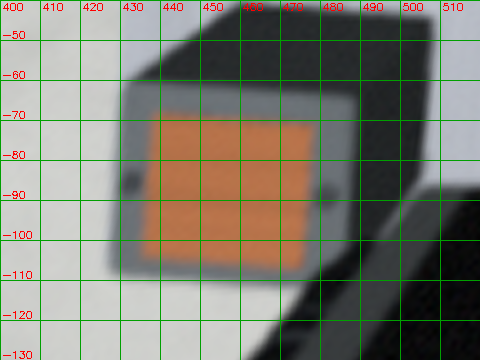

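Run:
```python
from h import *
import pickle
out=[]
c=np.array([456.5,-87.8]); a=-0.076; ex=np.array([np.cos(a),np.sin(a)]); ey=np.array([-np.sin(a),np.cos(a)])
for n in["side","scene"]:
    f=r.grab_frame(n); pickle.dump({k:f[k] for k in("img","K","world_to_cam")},open(n+"0.pkl","wb"))
    ctr=proj(f,[*c,40])[0]; x0,y0=int(ctr[0]-20),int(ctr[1]-20); s=6
    for H in(48,56,64):
        im=cv2.resize(f["img"][y0:y0+40,x0:x0+40],None,fx=s,fy=s,interpolation=cv2.INTER_CUBIC)
        q=[c+sx*30*ex+sy*25*ey for sx,sy in((1,1),(1,-1),(-1,-1),(-1,1))]
        for z in(12,12+H):
            p=proj(f,[[*v,z] for v in q]); p=((p-[x0,y0]+.5)*s).astype(int); cv2.polylines(im,[p],True,(0,255,0),1)
        cv2.putText(im,f"{n}{H}",(3,12),0,.4,(0,0,255),1); out.append(im)
cv2.imwrite("pics/rest.png",np.vstack([np.hstack(out[:3]),np.hstack(out[3:])]))
```

```text
(no output)
```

View pics/rest.png

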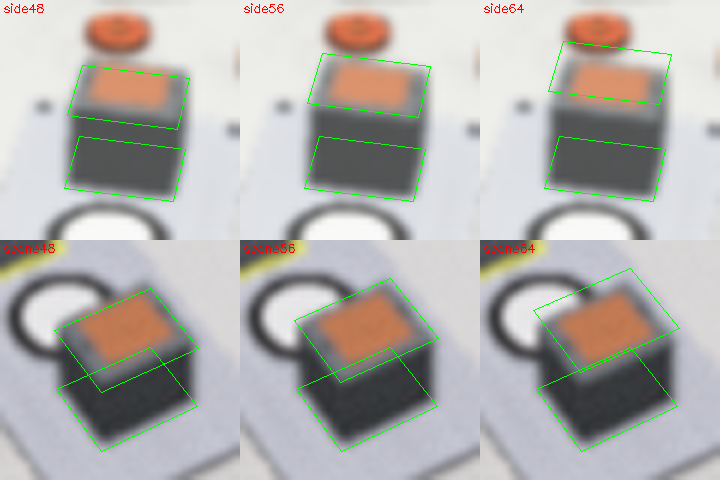

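>>> {"method": "move_arm", "body": {
  "targets": [-1, -5, -5, 0, 0, -1, -9, -9, 0, 0, -1, -13, -13, 0, 0, -1, -17, -16.8, 0, 0, -1, -17, -16.8, 0, 0, -1, -17, -16.8, 0, 0, -1, -17, -16.8, 0, 0],
  "squeeze": 40
}}

```text
clock: 3.75
eef_pos: [456.9, -170.5, 231.6]
tcp_rot: [3.141, 0.0, 1.569]
contact_force: [0.3, 0.1, -0.3]
opening: 0.001
```

Run:
```python
from h import *
import pickle
f=r.grab_frame("wrist"); cv2.imwrite("pics/w1.png",f["img"])
pickle.dump({k:f[k] for k in("img","K","world_to_cam")},open("w1.pkl","wb"))
s=r.sense(); print(s["eef_pos"],s["tcp_rot"],s["opening"],s["clock"])
M=f["world_to_cam"]; print(-M[:3,:3].T@M[:3,3])
for k in("rest_56_top","rest_48_top","rest_64_top","gear_center","toggle_tip","switch_box"): print(k,[(np.round(d["position"],1).tolist(),round(d["conf"],2)) for d in r.mark_of(f,k) if d["conf"]>.2])
c=np.array([456.5,-87.8]); a=-0.076; ex=np.array([np.cos(a),np.sin(a)]); ey=np.array([-np.sin(a),np.cos(a)])
im=rect(f,400,560,-400,60,0,2); 
out=[]
for H in(48,56,64):
    im=rect(f,415,500,-130,-40,12+H,3)
    q=np.array([c+sx*30*ex+sy*25*ey for sx,sy in((1,1),(1,-1),(-1,-1),(-1,1))])
    p=np.stack([(q[:,0]-415)*3,(-40-q[:,1])*3],1).astype(int); cv2.polylines(im,[p],True,(0,255,0),1); cv2.putText(im,str(H),(3,12),0,.4,(0,0,255),1); out.append(im)
cv2.imwrite("pics/rest2.png",np.hstack(out))
```

```text
[ 457.51120746 -170.0477075   231.58904256] [ 3.14057577e+00 -5.24233697e-06  1.56987775e+00] 0.0007025940678837791 3.8
[456.9827818  -92.80145353 374.52861052]
rest_56_top [([457.2, -90.7, 71.1], 0.56)]
rest_48_top []
rest_64_top []
gear_center [([476.2, -234.8, 8.6], 0.77), ([370.2, -208.5, 5.2], 0.66)]
toggle_tip []
switch_box []
```

View pics/w1.png

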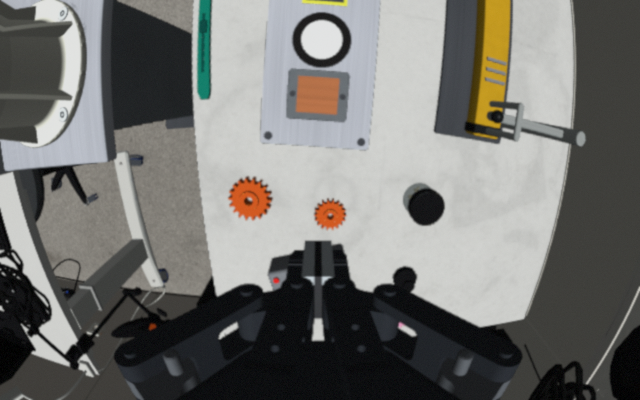

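View pics/rest2.png

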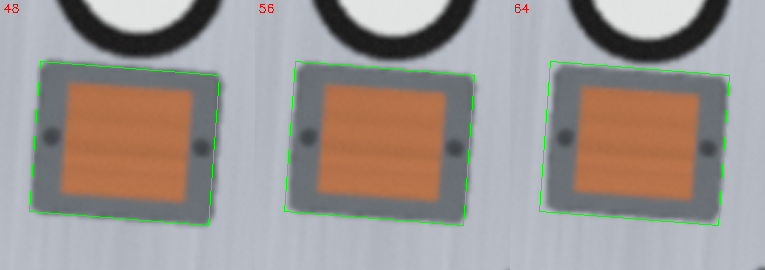

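Run:
```python
from h import *
import pickle
from scipy.optimize import least_squares
def seg(f,approx,fish,w=60):
    im=f["img"].astype(int); b,g,rr=im[...,0],im[...,1],im[...,2]
    m=((rr-b>45)&(rr>90)).astype(np.uint8)
    n,l,st,ce=cv2.connectedComponentsWithStats(m)
    k=min([i for i in range(1,n) if st[i,4]>40],key=lambda i:np.hypot(*(ce[i]-approx)))
    # weighted
    return ce[k],st[k]
fs={}
for n in("w0","w1","side0","scene0"):
    f=pickle.load(open(n+".pkl","rb")); fish=n[0]=="w"
    a=(projw(f,[456.5,-87.8,66]) if fish else proj(f,[456.5,-87.8,66])[0])
    ce,st=seg(f,a,fish); fs[n]=(f,ce,fish); print(n,a,ce,st)
import itertools
def solve(keys):
    def res(p): return np.concatenate([ (projw(fs[k][0],p) if fs[k][2] else proj(fs[k][0],p)[0])-fs[k][1] for k in keys])
    s=least_squares(res,[456,-88,66]); return s.x.round(1), s.fun.round(2)
for k in list(itertools.combinations(fs,2))+[tuple(fs)]: print(k,*solve(k))
```

```text
w0 [177.67639114 248.85858785] [177.70322581 249.17290323] [162 235  32  30 775]
w1 [316.58465922  94.92455174] [317.2081117   94.59707447] [ 296   76   44   39 1504]
side0 [339.11107455 212.16252184] [339.32051282 211.76923077] [333 208  13   8  78]
scene0 [317.55544927 255.88544012] [317.40540541 255.27027027] [310 250  16  12 111]
('w0', 'w1') [457.1 -87.5  67.3] [-0.02 -0.02  0.02  0.02]
('w0', 'side0') [456.6 -88.1  66.5] [-0.09  0.07 -0.23  0.21]
('w0', 'scene0') [457.3 -87.2  67.7] [-0.08 -0.05  0.25  0.03]
('w1', 'side0') [457.  -87.5  67.8] [-0.1   0.   -0.35 -0.02]
('w1', 'scene0') [457.1 -87.5  68.3] [-0.06 -0.04  0.23  0.  ]
('side0', 'scene0') [456.1 -87.   68.3] [-0.09 -0.04 -0.08  0.05]
('w0', 'w1', 'side0', 'scene0') [457.1 -87.5  67.5] [-0.14  0.02 -0.05 -0.05 -0.37  0.06  0.23  0.16]
```

```bash
cat >> h.py <<'E'
def to(target,yaw=None,grip=None):
    s=r.sense(); p=s["eef_pos"]; y=s["tcp_rot"][2]
    d=np.array(target)-p
    tx=np.array([np.cos(y),np.sin(y),0]); ty=np.array([np.sin(y),-np.cos(y),0])
    t=0 if yaw is None else -np.degrees((yaw-y+np.pi)%(2*np.pi)-np.pi)
    print("shift cm: tx %.2f ty %.2f tz %.2f turn %.1f"%(d@tx/10,d@ty/10,-d[2]/10,t), "norm",np.linalg.norm(d).round())
E
python3 - <<'E'
from h import *
import pickle
f=pickle.load(open("scene0.pkl","rb"))
for uv in((364,298.6),(347,316.4)): print(atz(f,uv,45))
f=pickle.load(open("side0.pkl","rb"))
cv2.imwrite("pics/box.png",cv2.resize(f["img"][165:215,310:390],None,fx=8,fy=8,interpolation=cv2.INTER_CUBIC))
E
```

```text
[ 484.47471337 -289.56456771   45.        ]
[ 405.62802169 -309.16362047   45.        ]
```

View pics/box.png

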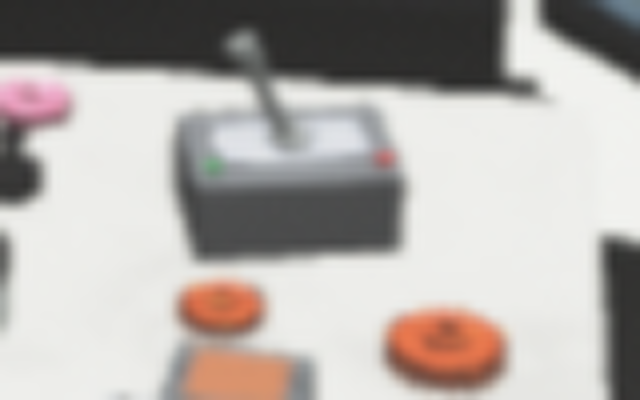

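Run:
```python
from h import *
to([517,-308,231],np.pi/2+.25); to([517,-308,82],np.pi/2+.25)
```

```text
shift cm: tx -13.87 ty 5.93 tz 0.01 turn -14.2 norm 151.0
shift cm: tx -13.87 ty 5.93 tz 14.91 turn -14.2 norm 212.0
```

>>> {"method": "move_arm", "body": {
  "targets": [-1, -4, 2, 0, -5, -1, -8, 4, 0, -10, -1, -12, 5.9, 0, -14.2, -1, -13.9, 5.9, 4, -14.2, -1, -13.9, 5.9, 8, -14.2, -1, -13.9, 5.9, 11, -14.2, -1, -13.9, 5.9, 14, -14.2, -1, -13.9, 5.9, 15, -14.2, -1, -13.9, 5.9, 15, -14.2]
}}

```text
clock: 5.0
eef_pos: [515.4, -308.2, 79.9]
tcp_rot: [-3.139, -0.002, 1.819]
contact_force: [-0.4, -0.1, 0.4]
opening: 0.001
```

Run:
```python
from h import *
s=r.sense(); print(s["eef_pos"],s["tcp_rot"],s["contact_force"])
f=r.grab_frame("wrist"); f2=r.grab_frame("scene")
cv2.imwrite("pics/t1.png",np.hstack([cv2.resize(f["img"][150:350,220:420],(400,400)),cv2.resize(f2["img"][260:340,320:400],(400,400),interpolation=cv2.INTER_CUBIC)]))
```

```text
[ 515.42813764 -308.19251502   79.91608122] [-3.13946836e+00 -2.13071825e-03  1.81922822e+00] [-0.36275331 -0.11613916  0.4013895 ]
```

View pics/t1.png

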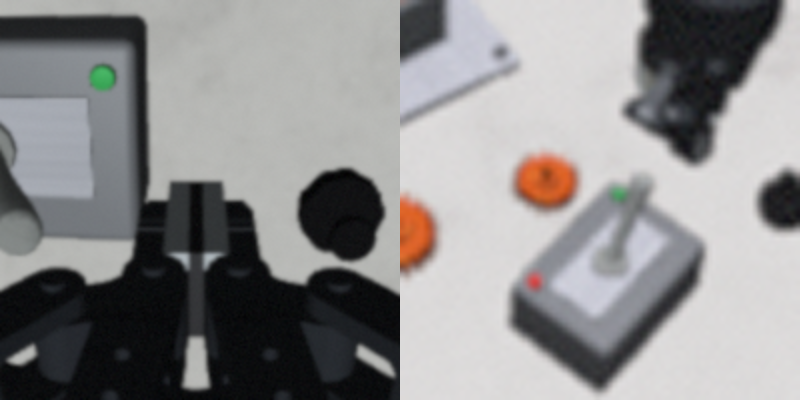

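Run:
```python
from h import *
f=r.grab_frame("wrist"); s=r.sense()
p=atz(f,(227,264),99,True); y=s["tcp_rot"][2]
d=p-s["eef_pos"]; print(p,d[:2]@[np.cos(y),np.sin(y)],d[:2]@[np.sin(y),-np.cos(y)])
print(projw(f,s["eef_pos"]), projw(f,[447,-325,45]))
```

```text
[ 473.67806012 -317.25961616   99.        ] 3.053731134879931 -44.05193287319898
[318.01352523 255.12476873] [208.63341465 222.26437823]
```

>>> {"method": "move_arm", "body": {
  "targets": [-1, 0.3, -1.5, 0, 0, -1, 0.3, -2.5, 0, 0, -1, 0.3, -3.2, 0, 0, -1, 0.3, -3.9, 0, 0, -1, 0.3, -4.6, 0, 0, -1, 0.3, -5.2, 0, 0, -1, 0.3, -5.8, 0, 0, -1, 0.3, -6.2, 0, 0, -1, 0.3, -6.2, 0, 0]
}}

```text
clock: 6.05
eef_pos: [454.6, -321.4, 81.2]
tcp_rot: [-3.141, -0.0, 1.818]
contact_force: [0.2, -1.2, 0.6]
opening: 0.003
```

Run:
```python
from h import *
s=r.sense(); print(s["eef_pos"],s["contact_force"])
f=r.grab_frame("wrist"); f2=r.grab_frame("scene")
cv2.imwrite("pics/t2.png",np.hstack([cv2.resize(f["img"][150:350,220:420],(400,400)),cv2.resize(f2["img"][260:340,320:400],(400,400),interpolation=cv2.INTER_CUBIC)]))
```

```text
[ 454.56522929 -321.36643282   81.17491531] [ 0.22985157 -1.23066629  0.55687586]
```

View pics/t2.png

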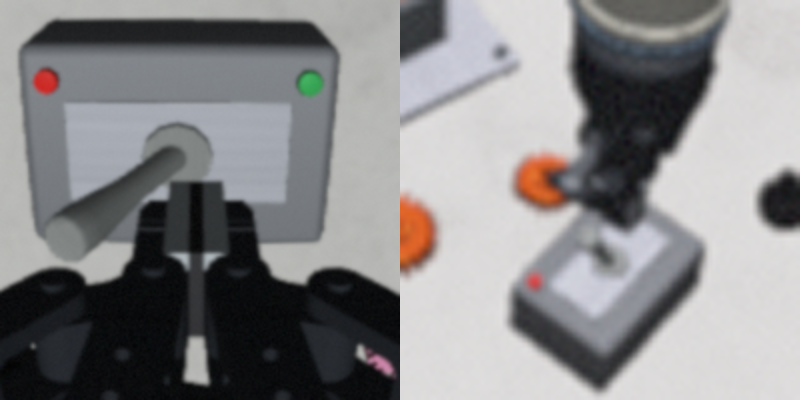

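Run:
```python
from h import *
to([476,-234,140],np.pi/2-.076)
```

```text
shift cm: tx 7.96 ty 4.15 tz -5.87 turn 18.5 norm 107.0
```

>>> {"method": "move_arm", "body": {
  "targets": [-1, 0, 0, -2.5, 0, -1, 0, 0, -5.9, 0, -0.3, 3, 1.5, -5.9, 6, 0.4, 6, 3, -5.9, 12, 0.4, 8, 4.15, -5.9, 18.5, 0.4, 8, 4.15, -5.9, 18.5, 0.4, 8, 4.15, -5.9, 18.5],
  "squeeze": 25
}}

```text
clock: 6.85
eef_pos: [476.2, -233.4, 140.4]
tcp_rot: [3.141, 0.0, 1.499]
contact_force: [-0.8, -0.8, -0.1]
opening: 0.697
```

Run:
```python
from h import *
s=r.sense(); print(s["eef_pos"],s["contact_force"],s["opening"],s["tcp_rot"][2])
f=r.grab_frame("wrist"); cv2.imwrite("pics/g1.png",f["img"])
print([(np.round(d["position"],1).tolist(),round(d["conf"],2)) for d in r.mark_of(f,"gear_center")])
for d in r.outline_of(f,"gear_center"):
    m=d["region"]; c=np.argwhere(m).mean(0)[::-1]; print(d["conf"],m.sum(),c,atz(f,c,5,True))
to([476,-234,0],None)
```

```text
[ 476.18731796 -233.36339428  140.40594665] [-0.80380843 -0.76440987 -0.12438947] 0.6966183349517817 1.4993978293630925
[([370.4, -209.3, 7.3], 0.92)]
0.89 1352 [313.59467456 186.58727811] [ 472.57042389 -235.30534936    5.        ]
0.8 2353 [207.09094773 172.38461538] [ 371.24740235 -213.31659788    5.        ]
shift cm: tx 0.03 ty 0.02 tz 14.03 turn 0.0 norm 140.0
```

View pics/g1.png

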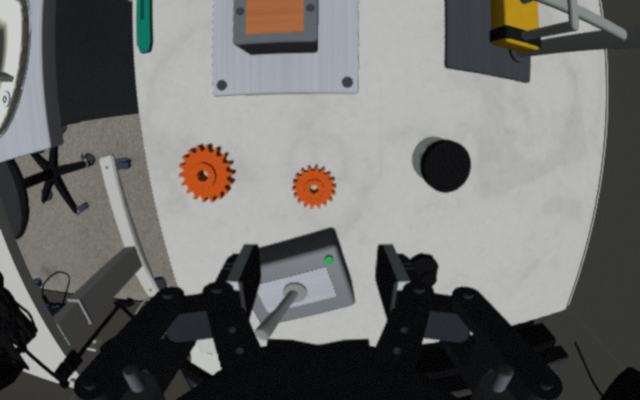

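>>> {"method": "move_arm", "body": {
  "targets": [0.4, -0.1, -0.2, 4, 0, 0.4, -0.1, -0.2, 8, 0, 0.4, -0.1, -0.2, 11, 0, 0.4, -0.1, -0.2, 12.5, 0, 0.4, -0.1, -0.2, 13.2, 0, 0.4, -0.1, -0.2, 13.6, 0, 0.4, -0.1, -0.2, 13.8, 0, 0.4, -0.1, -0.2, 13.8, 0]
}}

```text
clock: 7.8
eef_pos: [474.2, -234.8, 2.9]
tcp_rot: [3.141, 0.0, 1.496]
contact_force: [-0.3, 0.4, -0.5]
opening: 0.7
```

>>> {"method": "move_arm", "body": {
  "targets": [0.4, 0, 0, 0.2, 0, 0.4, 0, 0, 0.4, 0, 0, 0, 0, 0.4, 0, -0.3, 0, 0, 0.4, 0, -1, 0, 0, 0.4, 0, -1, 0, 0, 0.4, 0, -1, 0, 0, 0.4, 0, -1, 0, 0, 0.4, 0]
}}

```text
clock: 8.6
eef_pos: [473.9, -234.5, -1.3]
tcp_rot: [3.141, 0.0, 1.496]
contact_force: [-0.7, 0.4, 5.3]
opening: 0.455
```

>>> {"method": "move_arm", "body": {
  "targets": [-1, 0, 0, -1, 0, -1, 0, 0, -4, 0, -1, 0, 0, -8, 0, -1, 0, 0, -12, 0, -1, 0, 0, -12, 0]
}}

```text
clock: 9.1
eef_pos: [476.7, -235.9, 123.8]
tcp_rot: [3.133, 0.003, 1.496]
contact_force: [0.4, -0.9, -0.6]
opening: 0.459
```

Run:
```python
from h import *
s=r.sense(); print(s["eef_pos"],s["contact_force"],s["opening"],s["tcp_rot"][2])
f=r.grab_frame("wrist"); cv2.imwrite("pics/g2.png",f["img"])
to([461.5,-21,120],np.pi/2-.076)
```

```text
[ 476.7421303  -235.92777417  123.79568549] [ 0.4175615  -0.87398931 -0.64012852] 0.4588894717752064 1.4957569341036505
shift cm: tx 21.27 ty -3.00 tz 0.14 turn 0.1 norm 215.0
```

View pics/g2.png

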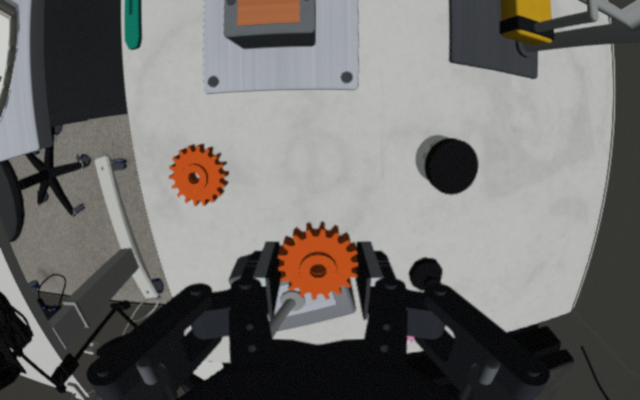

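>>> {"method": "move_arm", "body": {
  "targets": [-1, 2, -0.3, 0, 0, -1, 5, -0.7, 0, 0, -1, 8, -1.1, 0, 0, -1, 12, -1.6, 0, 0, -1, 16, -2.2, 0, 0, -1, 19, -2.6, 0, 0, -1, 21.2, -2.84, 0, 0, -1, 21.2, -2.84, 0, 0, -1, 21.2, -2.84, 0, 0, -1, 21.2, -2.84, 0, 0]
}}

```text
clock: 10.15
eef_pos: [461.1, -21.5, 117.9]
tcp_rot: [-3.141, 0.0, 1.495]
contact_force: [-0.7, 0.1, -0.1]
opening: 0.458
```

Run:
```python
from h import *
s=r.sense(); print(s["eef_pos"],s["contact_force"],s["opening"],s["tcp_rot"][2])
f=r.grab_frame("wrist"); cv2.imwrite("pics/g3.png",f["img"])
for d in r.outline_of(f,"gear_center"):
    m=d["region"]; c=np.argwhere(m).mean(0)[::-1]; print(d["conf"],m.sum(),c,atz(f,c,s["eef_pos"][2]+7,True))
to([461.5,-21,12],np.pi/2-.076)
```

```text
[461.05167546 -21.54821441 117.91139644] [-0.7247952   0.13339959 -0.05404426] 0.45762428604399974 1.4954185922031635
0.94 4572 [317.72287839 260.10979878] [461.29783087 -21.05485548 124.91139644]
shift cm: tx 0.08 ty 0.03 tz 10.60 turn -0.0 norm 106.0
```

View pics/g3.png

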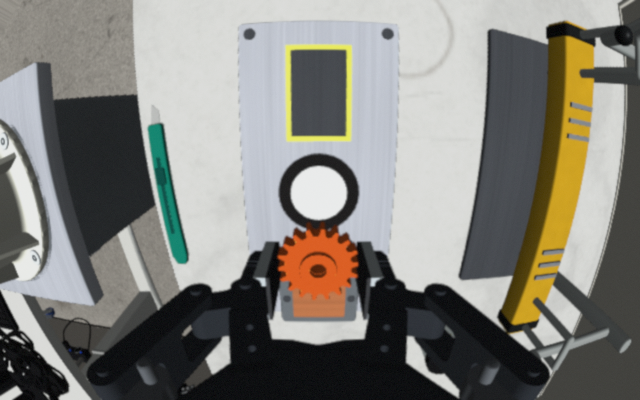

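>>> {"method": "move_arm", "body": {
  "targets": [-1, 0, 0, 3, 0, -1, 0, 0, 6, 0, -1, 0, 0, 8.5, 0, -1, 0, 0, 9.8, 0, -1, 0, 0, 10.4, 0, -1, 0, 0, 10.6, 0, -1, 0, 0, 10.6, 0, 0.2, 0, 0, 10.6, 0, 0.3, 0, 0, 10.6, 0, 0.3, 0, 0, 10.6, 0]
}}

```text
clock: 11.25
eef_pos: [461.7, -20.9, 12.8]
tcp_rot: [3.14, -0.0, 1.496]
contact_force: [0.4, -0.6, 0.0]
opening: 0.65
```

>>> {"method": "move_arm", "body": {
  "targets": [0.3, 0, 0, -2, 0, 0.3, 0, 0, -6, 0, 0.3, 0, 0, -11, 0, 0.3, 0, 0, -16, 0, 0.3, 4, 0, -18, 0, 0.3, 4, 0, -18, 0]
}}

```text
clock: 11.85
eef_pos: [466.8, 21.5, 196.2]
tcp_rot: [3.134, -0.002, 1.497]
contact_force: [0.7, -0.9, -0.9]
opening: 0.651
```

Run:
```python
from h import *
s=r.sense(); print(s["eef_pos"],s["contact_force"],s["opening"],s["tcp_rot"][2])
f=r.grab_frame("wrist"); cv2.imwrite("pics/g4.png",f["img"])
for n in ("scene","side"):
  f=r.grab_frame(n); cv2.imwrite(f"pics/g4{n}.png",f["img"])
  for k in ("spacer_8a_center","spacer_16a_center","spacer_24a_center","gear_center"):
    print(n,k,[(np.round(d["position"]).tolist(),round(d["conf"],2)) for d in r.mark_of(f,k) if d["conf"]>.2])
    print([ (round(d["conf"],2), np.argwhere(d["region"]).mean(0)[::-1].round(1).tolist()) for d in r.outline_of(f,k)])
```

```text
[466.81229944  21.51239325 196.21547104] [ 0.69654721 -0.90313259 -0.8895319 ] 0.6507023340300427 1.4968542127328135
scene spacer_8a_center [([613.0, 252.0, 5.0], 0.46), ([582.0, -332.0, -0.0], 0.27)]
[(0.49, [301.4, 196.1])]
scene spacer_16a_center [([504.0, 356.0, 8.0], 0.67), ([443.0, -322.0, 2.0], 0.34)]
[(0.7, [264.7, 191.7])]
scene spacer_24a_center [([464.0, -18.0, 17.0], 0.73), ([500.0, 250.0, 14.0], 0.59), ([628.0, -6.0, -2.0], 0.22)]
[(0.54, [276.5, 205.5])]
scene gear_center [([576.0, -407.0, 6.0], 0.69), ([372.0, -214.0, 3.0], 0.67), ([468.0, -20.0, 16.0], 0.63)]
[(0.77, [317.9, 306.1]), (0.43, [305.8, 251.1])]
side spacer_8a_center [([611.0, 257.0, 5.0], 0.53)]
[(0.65, [271.9, 296.7])]
side spacer_16a_center [([505.0, 354.0, 12.0], 0.82)]
[(0.68, [306.5, 328.5]), (0.28, [304.8, 199.2])]
side spacer_24a_center [([503.0, 249.0, 11.0], 0.73)]
[(0.7, [313.7, 296.6])]
side gear_center [([374.0, -212.0, 6.0], 0.53), ([468.0, -24.0, 20.0], 0.5), ([580.0, -409.0, 9.0], 0.45)]
[(0.59, [365.5, 207.9]), (0.4, [336.4, 236.1])]
```

View pics/g4.png

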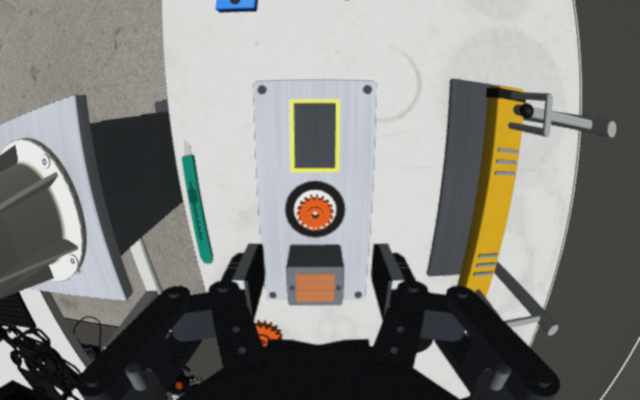

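View pics/g4side.png

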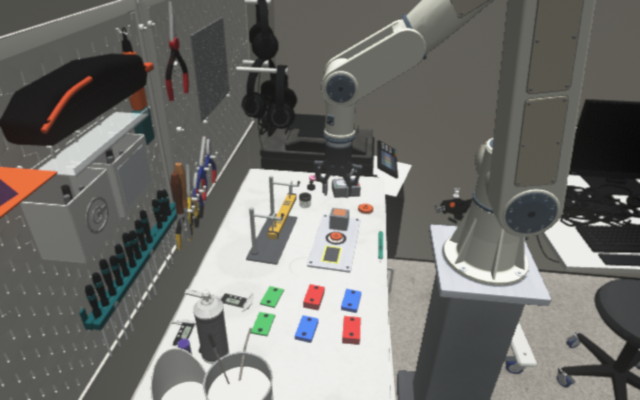

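Run:
```python
from h import *
to([490,215,231],np.pi/2)
```

```text
shift cm: tx 19.74 ty 1.09 tz -3.87 turn -4.3 norm 201.0
```

>>> {"method": "move_arm", "body": {
  "targets": [0.9, 4, 0.2, -1, -1, 0.9, 8, 0.4, -3, -2, 0.9, 12, 0.7, -3.9, -4.3, 0.9, 16, 0.9, -3.9, -4.3, 0.9, 19.7, 1.1, -3.9, -4.3, 0.9, 19.7, 1.1, -3.9, -4.3, 0.9, 19.7, 1.1, -3.9, -4.3, 0.9, 19.7, 1.1, -3.9, -4.3]
}}

```text
clock: 13.6
eef_pos: [489.6, 213.8, 231.1]
tcp_rot: [-3.141, 0.001, 1.571]
contact_force: [-0.7, -0.2, 0.2]
opening: 0.95
```

```bash
cat >> h.py <<'E'
def plates(f,colors=("g","b","r"),zt=dict(g=8,b=16,r=24),amin=300):
    hsv=cv2.cvtColor(f["img"],cv2.COLOR_BGR2HSV); H,S,V=hsv[...,0],hsv[...,1],hsv[...,2]
    M=dict(g=(H>45)&(H<75)&(S>110)&(V>50),b=(H>100)&(H<125)&(S>120)&(V>60),r=((H<6)|(H>172))&(S>140)&(V>60))
    out=[]
    for k in colors:
        m=cv2.morphologyEx(M[k].astype(np.uint8),cv2.MORPH_CLOSE,np.ones((7,7)))
        cs,_=cv2.findContours(m,cv2.RETR_EXTERNAL,cv2.CHAIN_APPROX_NONE)
        for c in cs:
            if cv2.contourArea(c)<amin: continue
            c=cv2.convexHull(c)
            pts=np.array([atz(f,p,zt[k],True)[:2] for p in c[:,0,:]],np.float32)
            b=cv2.minAreaRect(pts); out.append((k,np.round(b[0],1).tolist(),np.round(b[1],1).tolist(),round(b[2],1)))
    return out
E
python3 - <<'E'
from h import *
s=r.sense(); print(s["eef_pos"],s["contact_force"],s["opening"],s["tcp_rot"][2])
f=r.grab_frame("wrist"); cv2.imwrite("pics/p1.png",f["img"])
for p in plates(f): print(p)
for k in ("spacer_8a_center","spacer_16a_center","spacer_24a_center"):
    print(k,[(np.round(d["position"]).tolist(),round(d["conf"],2)) for d in r.mark_of(f,k)])
im=rect(f,350,670,180,400,20,2.4); cv2.imwrite("pics/p1r.png",grid(im,350,400,2.4))
E
```

```text
[489.64806806 213.83794632 231.05003804] [-0.65487632 -0.19294196  0.23365459] 0.9502508819845291 1.5706948391709212
('g', [613.1, 253.6], [67.7, 42.7], 79.1)
('g', [616.2, 349.4], [68.0, 42.5], 84.6)
('b', [400.4, 244.1], [69.0, 43.7], 81.6)
('b', [504.9, 354.5], [68.9, 42.4], 81.5)
('r', [499.9, 247.8], [68.1, 42.0], 82.3)
('r', [395.5, 347.6], [43.9, 68.5], 0.0)
spacer_8a_center [([611.0, 250.0, 3.0], 0.8)]
spacer_16a_center [([504.0, 358.0, 13.0], 0.69), ([465.0, -14.0, 10.0], 0.63)]
spacer_24a_center [([498.0, 249.0, 8.0], 0.8), ([504.0, 358.0, 8.0], 0.19)]
```

View pics/p1.png

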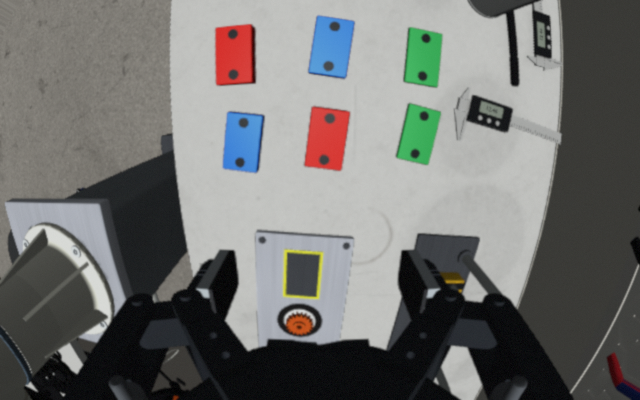

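View pics/p1r.png

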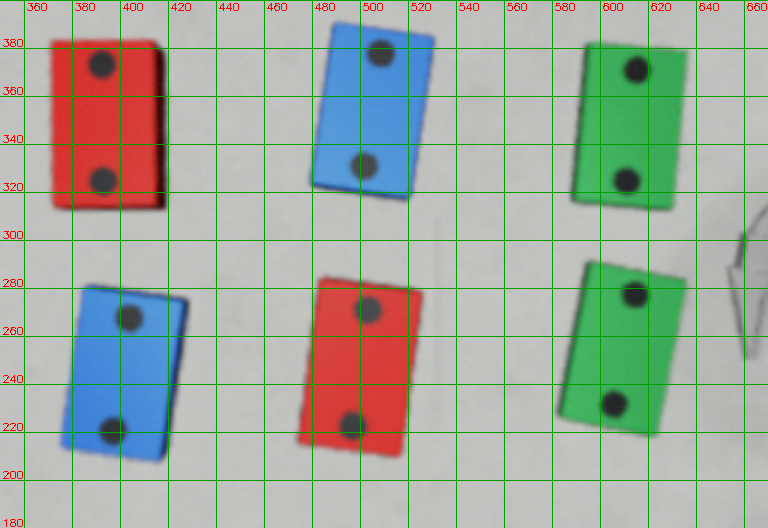

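Run:
```python
from h import *
to([499.9,247.8,80],1.436);to([499.9,247.8,2.5],1.436)
```

```text
shift cm: tx 3.41 ty 0.98 tz 15.14 turn 7.6 norm 155.0
shift cm: tx 3.41 ty 0.98 tz 22.89 turn 7.6 norm 232.0
```

>>> {"method": "move_arm", "body": {
  "targets": [0.8, 1.5, 0.5, 4, 4, 0.8, 3.4, 1, 8, 7.6, 0.8, 3.4, 1, 12, 7.6, 0.8, 3.4, 1, 16, 7.6, 0.8, 3.4, 1, 19, 7.6, 0.8, 3.4, 1, 21, 7.6, 0.8, 3.4, 1, 22.2, 7.6, 0.8, 3.4, 1, 22.7, 7.6, 0.8, 3.4, 1, 22.8, 7.6, 0.8, 3.4, 1, 22.8, 7.6]
}}

```text
clock: 14.8
eef_pos: [500.7, 248.8, 4.1]
tcp_rot: [3.141, -0.001, 1.438]
contact_force: [0.4, 0.3, 1.5]
opening: 0.897
```

>>> {"method": "move_arm", "body": {
  "targets": [0.2, 0, 0, 0, 0, -0.3, 0, 0, 0, 0, -1, 0, 0, 0, 0, -1, 0, 0, 0, 0, -1, 0, 0, 0, 0, -1, 0, 0, 0, 0],
  "squeeze": 40
}}

```text
clock: 15.4
eef_pos: [500.5, 248.9, 4.2]
tcp_rot: [3.141, -0.001, 1.438]
contact_force: [-1.0, -0.8, 5.8]
opening: 0.507
```

>>> {"method": "move_arm", "body": {
  "targets": [-1, 0, 0, -1, 0, -1, 0, 0, -4, 0, -1, 0, 0, -8, 0, -1, 0, 0, -10, 0, -1, 0, 0, -10, 0, -1, 0, 0, -10, 0, -1, 0, 0, -10, 0]
}}

```text
clock: 16.1
eef_pos: [499.1, 248.2, 102.3]
tcp_rot: [-3.14, 0.001, 1.438]
contact_force: [0.3, 0.9, -1.5]
opening: 0.509
```

Run:
```python
from h import *
s=r.sense(); print(s["eef_pos"],s["contact_force"],s["opening"],s["tcp_rot"][2])
f=r.grab_frame("wrist"); cv2.imwrite("pics/p2.png",f["img"])
to([467.9,61.9,103],1.495)
```

```text
[499.14007812 248.18653807 102.2926106 ] [ 0.26430642  0.93101287 -1.54141854] 0.5086740698301322 1.4381434329711211
shift cm: tx -18.88 ty -0.62 tz -0.10 turn -3.3 norm 189.0
```

View pics/p2.png

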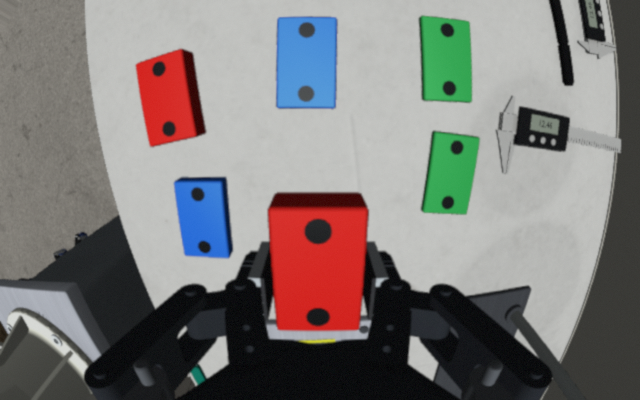

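```bash
cat >> h.py <<'E'
def off(f,uvs,dz):
    s=r.sense(); y=s["tcp_rot"][2]; p=np.mean([atz(f,u,s["eef_pos"][2]+dz,True) for u in uvs],0); d=p-s["eef_pos"]
    print("held centre rel tcp: tx %.1f ty %.1f mm"%(d[:2]@[np.cos(y),np.sin(y)],d[:2]@[np.sin(y),-np.cos(y)]))
E
python3 - <<'E'
from h import *
f=r.grab_frame("wrist"); off(f,[(317.5,231),(318,316.5)],20)
E
```

```text
held centre rel tcp: tx -1.6 ty 0.2 mm
```

>>> {"method": "move_arm", "body": {
  "targets": [-1, -2, -0.1, 0, 0, -1, -5, -0.2, 0, -1, -1, -9, -0.3, 0, -2, -1, -13, -0.4, 0, -3.3, -1, -16, -0.5, 0, -3.3, -1, -18, -0.6, 0, -3.3, -1, -18.7, -0.6, 0, -3.3, -1, -18.7, -0.6, 0, -3.3, -1, -18.7, -0.6, 0, -3.3, -1, -18.7, -0.6, 0, -3.3]
}}

```text
clock: 17.2
eef_pos: [469.5, 64.8, 103.2]
tcp_rot: [-3.142, -0.0, 1.497]
contact_force: [-0.6, -0.2, -1.2]
opening: 0.504
```

Run:
```python
from h import *
s=r.sense(); print(s["eef_pos"],s["contact_force"],s["opening"],s["tcp_rot"][2])
f=r.grab_frame("wrist"); cv2.imwrite("pics/p3.png",f["img"]);off(f,[(317.5,231),(318,316.5)],20)
to([468.0,63.5,16],1.495)
```

```text
[469.50257519  64.77341122 103.19092487] [-0.5771727  -0.24149848 -1.17748356] 0.5038727831385743 1.4965492948587351
held centre rel tcp: tx -1.6 ty 0.2 mm
shift cm: tx -0.14 ty -0.14 tz 8.72 turn 0.1 norm 87.0
```

View pics/p3.png

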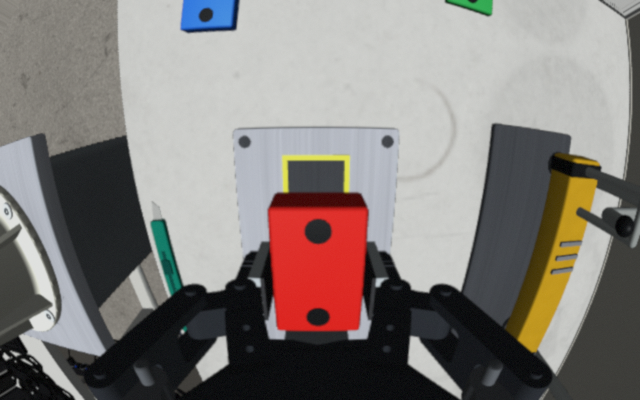

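>>> {"method": "move_arm", "body": {
  "targets": [-1, -0.14, -0.14, 3, 0, -1, -0.14, -0.14, 6, 0, -1, -0.14, -0.14, 7.8, 0, -1, -0.14, -0.14, 8.4, 0, -1, -0.14, -0.14, 8.65, 0, -1, -0.14, -0.14, 8.75, 0, -1, -0.14, -0.14, 8.75, 0]
}}

```text
clock: 17.95
eef_pos: [468.5, 63.0, 16.5]
tcp_rot: [3.14, -0.0, 1.496]
contact_force: [0.3, -0.8, -0.2]
opening: 0.505
```

>>> {"method": "move_arm", "body": {
  "targets": [-1, 0, 0, 0.1, 0, -1, 0, 0, 0.15, 0, 0.2, 0, 0, 0.1, 0, 0.3, 0, 0, 0.1, 0, 0.4, 0, 0, 0, 0, 0.4, 0, 0, 0, 0]
}}

```text
clock: 18.55
eef_pos: [468.0, 62.8, 16.0]
tcp_rot: [3.141, -0.0, 1.496]
contact_force: [0.0, -0.1, -0.0]
opening: 0.7
```

>>> {"method": "move_arm", "body": {
  "targets": [0.4, 0, 0, -2, 0, 0.4, 0, 0, -6, 0, 0.5, 0, 0, -10, 0, 0.6, 0, 0, -14, 0, 0.6, 0, 0, -18, 0, 0.6, 3, 0, -20, 0, 0.6, 6, 0, -20, 0, 0.6, 6, 0, -20, 0, 0.6, 6, 0, -20, 0]
}}

```text
clock: 19.45
eef_pos: [472.0, 122.8, 215.6]
tcp_rot: [-3.141, 0.0, 1.497]
contact_force: [-0.2, 0.4, -0.3]
opening: 0.802
```

Run:
```python
from h import *
s=r.sense(); print(s["eef_pos"],s["contact_force"],s["opening"],s["tcp_rot"][2])
f=r.grab_frame("wrist"); cv2.imwrite("pics/p4.png",f["img"])
print(plates(f,zt=dict(g=8,b=16,r=36)))
print(plates(f))
```

```text
[471.9940161  122.83030985 215.56118879] [-0.21193899  0.41602914 -0.31856436] 0.8016755481070138 1.4973340491147464
[('g', [613.0, 253.0], [68.1, 42.6], 79.1), ('b', [400.4, 243.3], [68.3, 43.8], 82.1), ('r', [469.1, 65.0], [73.8, 41.1], 85.6), ('r', [397.5, 311.0], [17.7, 44.2], 79.1)]
[('g', [613.0, 253.0], [68.1, 42.6], 79.1), ('b', [400.4, 243.3], [68.3, 43.8], 82.1), ('r', [468.7, 59.9], [76.5, 42.6], 85.6), ('r', [394.5, 315.1], [18.4, 45.8], 79.1)]
```

View pics/p4.png

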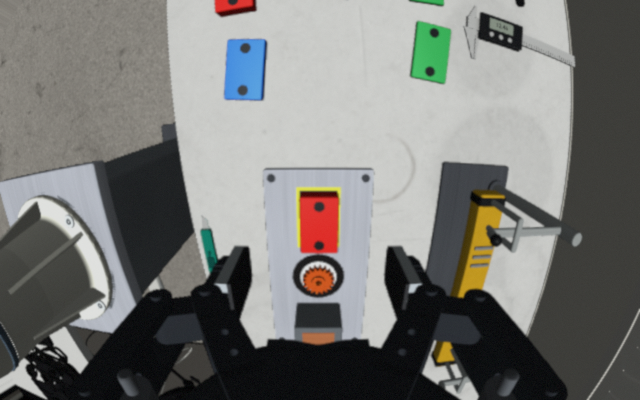

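Run:
```python
from h import *
to([400.4,243.7,4.0],1.430)
```

```text
shift cm: tx 11.58 ty -8.03 tz 21.13 turn 3.8 norm 254.0
```

>>> {"method": "move_arm", "body": {
  "targets": [0.8, 4, -3, 2, 2, 0.8, 8, -6, 5, 3.8, 0.8, 11.6, -8, 9, 3.8, 0.8, 11.6, -8, 13, 3.8, 0.8, 11.6, -8, 16, 3.8, 0.8, 11.6, -8, 18.5, 3.8, 0.8, 11.6, -8, 20.2, 3.8, 0.8, 11.6, -8, 20.8, 3.8, 0.8, 11.6, -8, 21.1, 3.8, 0.8, 11.6, -8, 21.1, 3.8]
}}

```text
clock: 20.5
eef_pos: [401.6, 244.0, 5.0]
tcp_rot: [3.141, -0.0, 1.429]
contact_force: [-0.2, -0.1, 0.4]
opening: 0.903
```

>>> {"method": "move_arm", "body": {
  "targets": [0.2, 0, 0, 0, 0, -0.3, 0, 0, 0, 0, -1, 0, 0, 0, 0, -1, 0, 0, 0, 0, -1, 0, 0, 0, 0, -1, 0, 0, 0, 0]
}}

```text
clock: 21.1
eef_pos: [401.6, 244.5, 5.8]
tcp_rot: [3.141, -0.001, 1.43]
contact_force: [-1.4, -2.7, 8.8]
opening: 0.499
```

>>> {"method": "move_arm", "body": {
  "targets": [-1, 0, 0, -1, 0, -1, 0, 0, -4, 0, -1, 0, 0, -8, 0, -1, 0, 0, -10, 0, -1, 0, 0, -10, 0, -1, 0, 0, -10, 0, -1, 0, 0, -10, 0]
}}

```text
clock: 21.8
eef_pos: [400.5, 243.9, 104.0]
tcp_rot: [-3.14, 0.001, 1.429]
contact_force: [-0.7, -0.2, -1.3]
opening: 0.498
```

Run:
```python
from h import *
s=r.sense(); print(s["eef_pos"],s["contact_force"],s["opening"],s["tcp_rot"][2])
f=r.grab_frame("wrist"); cv2.imwrite("pics/p5.png",f["img"])
to([467.9,61.9,103],1.495)
print(plates(f,"b",dict(b=s["eef_pos"][2]+12)))
```

```text
[400.50162959 243.85310399 103.97955072] [-0.74264545 -0.24041262 -1.31653396] 0.4981938581013831 1.4294413983372545
shift cm: tx -17.06 ty 9.24 tz 0.07 turn -3.8 norm 194.0
[('b', [400.9, 245.8], [71.5, 43.2], 81.8), ('b', [463.7, 340.8], [40.5, 25.7], 81.6)]
```

View pics/p5.png

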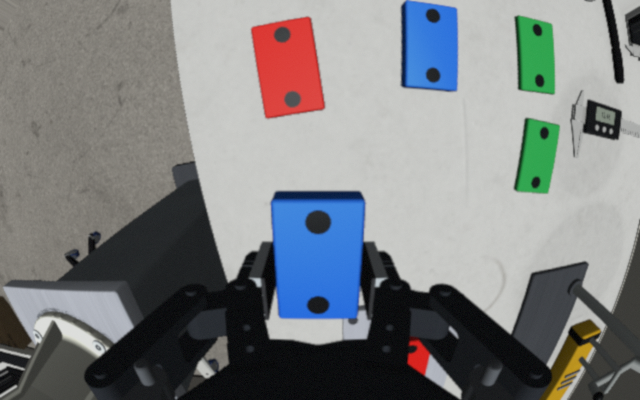

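Run:
```python
from h import *
f=r.grab_frame("wrist"); off(f,[(318,222),(317.5,305)],11)
to([468.2,61.9,110],1.495)
```

```text
held centre rel tcp: tx -1.1 ty 0.3 mm
shift cm: tx -17.05 ty 9.27 tz -0.63 turn -3.8 norm 194.0
```

>>> {"method": "move_arm", "body": {
  "targets": [-1, -2, 1, -0.3, 0, -1, -5, 2.7, -0.6, -1, -1, -8, 4.4, -0.6, -2, -1, -11, 6, -0.6, -3.8, -1, -14, 7.6, -0.6, -3.8, -1, -16, 8.7, -0.6, -3.8, -1, -17, 9.27, -0.6, -3.8, -1, -17, 9.27, -0.6, -3.8, -1, -17, 9.27, -0.6, -3.8, -1, -17, 9.27, -0.6, -3.8]
}}

```text
clock: 22.9
eef_pos: [468.6, 63.8, 110.5]
tcp_rot: [-3.141, -0.0, 1.497]
contact_force: [0.7, 0.5, -1.2]
opening: 0.501
```

Run:
```python
from h import *
s=r.sense(); print(s["eef_pos"],s["contact_force"],s["opening"],s["tcp_rot"][2])
to([468.0,62.6,40.5],1.495)
```

```text
[468.55502551  63.82978137 110.5345788 ] [ 0.68047747  0.48939123 -1.15777078] 0.501389731056958 1.4966297776511115
shift cm: tx -0.13 ty -0.05 tz 7.00 turn 0.1 norm 70.0
```

>>> {"method": "move_arm", "body": {
  "targets": [-1, -0.1, -0.05, 3, 0, -1, -0.1, -0.05, 5.5, 0, -1, -0.1, -0.05, 6.4, 0, -1, -0.1, -0.05, 6.7, 0, -1, -0.1, -0.05, 6.8, 0, -1, -0.1, -0.05, 6.9, 0, -1, -0.1, -0.05, 6.9, 0]
}}

```text
clock: 23.6
eef_pos: [469.1, 62.1, 42.5]
tcp_rot: [3.14, -0.0, 1.496]
contact_force: [-0.3, 0.1, -2.1]
opening: 0.499
```

>>> {"method": "move_arm", "body": {
  "targets": [-1, 0, 0, 0.1, 0, -1, 0, 0, 0.15, 0, -1, 0, 0, 0.15, 0]
}}

```text
clock: 23.9
eef_pos: [469.2, 62.0, 41.8]
tcp_rot: [3.14, -0.0, 1.496]
contact_force: [-3.8, 0.2, 17.8]
opening: 0.498
```

>>> {"method": "move_arm", "body": {
  "targets": [-1, 0, 0, -0.1, 0, 0.2, 0, 0, -0.1, 0, 0.3, 0, 0, -0.1, 0, 0.4, 0, 0, -0.2, 0]
}}

```text
clock: 24.3
eef_pos: [468.4, 61.9, 42.2]
tcp_rot: [-3.141, 0.0, 1.496]
contact_force: [0.2, -0.2, -0.9]
opening: 0.697
```

>>> {"method": "move_arm", "body": {
  "targets": [0.4, 0, 0, -2, 0, 0.4, 0, 0, -6, 0, 0.5, 0, 0, -10, 0, 0.6, 0, 0, -14, 0, 0.6, 0, 0, -17, 0, 0.6, 3, 0, -17.5, 0, 0.6, 6, 0, -17.5, 0, 0.6, 6, 0, -17.5, 0, 0.6, 6, 0, -17.5, 0]
}}

```text
clock: 25.2
eef_pos: [472.7, 122.0, 217.1]
tcp_rot: [-3.141, 0.0, 1.497]
contact_force: [0.1, -1.6, 0.0]
opening: 0.802
```

Run:
```python
from h import *
s=r.sense(); print(s["eef_pos"],s["contact_force"],s["opening"],s["tcp_rot"][2])
f=r.grab_frame("wrist"); cv2.imwrite("pics/p6.png",f["img"])
print(plates(f,"b",dict(b=52)))
f=r.grab_frame("side"); cv2.imwrite("pics/p6s.png",cv2.resize(f["img"][190:350,250:390],None,fx=4,fy=4,interpolation=cv2.INTER_CUBIC))
```

```text
[472.72012813 122.01046911 217.11271601] [ 0.12996546 -1.5571976   0.04339074] 0.8020585574216023 1.4973387328782768
[('b', [469.4, 61.3], [73.1, 42.4], 85.8)]
```

View pics/p6.png

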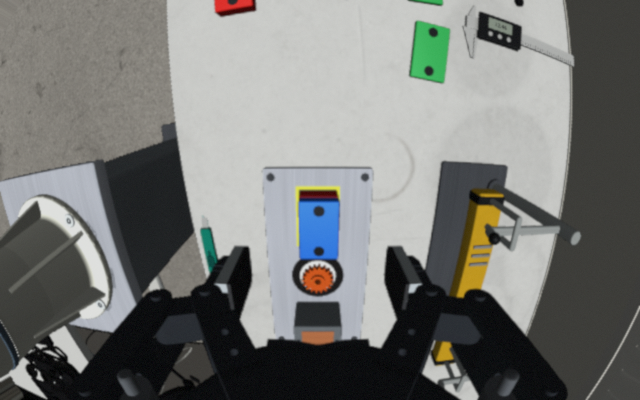

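View pics/p6s.png

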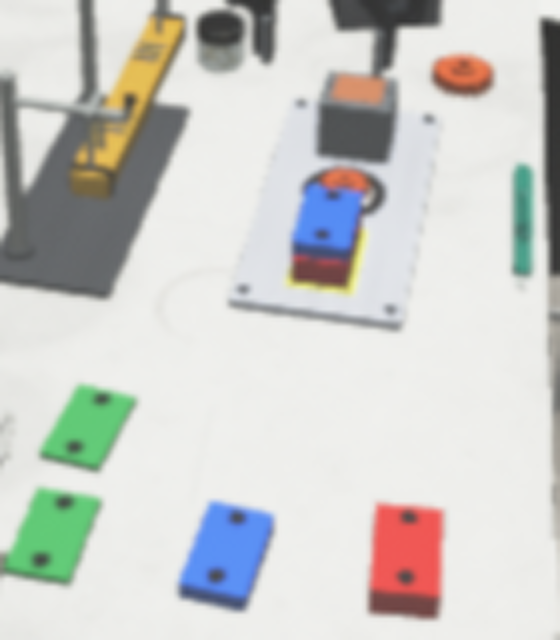

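Run:
```python
from h import *
f=r.grab_frame("wrist")
print(np.mean([atz(f,u,52,True) for u in((318.5,211),(318.5,251.5))],0))
im=rect(f,430,510,0,120,52,5); cv2.imwrite("pics/p7.png",grid(im,430,120,5,10))
f=r.grab_frame("wrist")
```

```text
[469.06543346  59.35552568  52.        ]
```

View pics/p7.png

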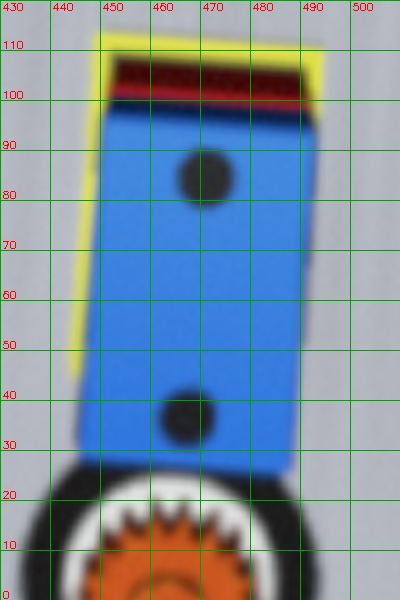

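Run:
```python
from h import *
to([505,315,170],1.423)
```

```text
shift cm: tx 19.58 ty 1.74 tz 4.70 turn 4.1 norm 202.0
```

>>> {"method": "move_arm", "body": {
  "targets": [0.8, 4, 0.4, 0, 2, 0.8, 8, 0.8, 1, 4.1, 0.8, 12, 1.1, 2, 4.1, 0.8, 16, 1.5, 4, 4.1, 0.8, 19.6, 1.7, 4.7, 4.1, 0.8, 19.6, 1.7, 4.7, 4.1, 0.8, 19.6, 1.7, 4.7, 4.1, 0.8, 19.6, 1.7, 4.7, 4.1]
}}

```text
clock: 26.2
eef_pos: [504.6, 314.7, 170.3]
tcp_rot: [-3.141, 0.001, 1.423]
contact_force: [-0.0, -0.6, -0.6]
opening: 0.902
```

Run:
```python
from h import *
f=r.grab_frame("wrist"); cv2.imwrite("pics/p8.png",f["img"])
s=r.sense(); print(s["eef_pos"])
print(plates(f))
to([504.9,354,4.5],1.423)
```

```text
[504.73580329 314.61544192 170.58916989]
[('g', [613.1, 254.5], [68.6, 42.9], 78.8), ('g', [616.6, 349.8], [68.0, 42.3], 84.1), ('b', [505.1, 355.2], [67.8, 42.2], 81.1), ('r', [395.1, 348.7], [44.0, 68.5], 0.9)]
shift cm: tx 3.90 ty -0.56 tz 16.61 turn 0.0 norm 171.0
```

View pics/p8.png

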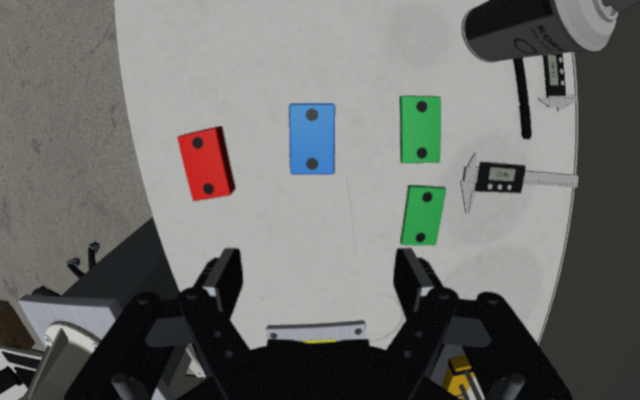

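>>> {"method": "move_arm", "body": {
  "targets": [0.8, 2, -0.3, 3, 0, 0.8, 4, -0.5, 7, 0, 0.8, 4, -0.5, 11, 0, 0.8, 4, -0.5, 14, 0, 0.8, 4, -0.5, 15.5, 0, 0.8, 4, -0.5, 16.3, 0, 0.8, 4, -0.5, 16.6, 0, 0.8, 4, -0.5, 16.6, 0]
}}

```text
clock: 27.05
eef_pos: [506.3, 356.4, 5.3]
tcp_rot: [3.14, -0.001, 1.424]
contact_force: [-0.5, -0.1, 0.7]
opening: 0.9
```

>>> {"method": "move_arm", "body": {
  "targets": [0.2, 0, 0, 0, 0, -0.3, 0, 0, 0, 0, -1, 0, 0, 0, 0, -1, 0, 0, 0, 0, -1, 0, 0, 0, 0, -1, 0, 0, 0, 0]
}}

```text
clock: 27.65
eef_pos: [506.1, 356.7, 5.6]
tcp_rot: [3.141, -0.001, 1.424]
contact_force: [-1.5, -0.4, 7.1]
opening: 0.5
```

>>> {"method": "move_arm", "body": {
  "targets": [-1, 0, 0, -1, 0, -1, 0, 0, -4, 0, -1, 0, 0, -8, 0, -1, 0, 0, -12, 0, -1, 0, 0, -12, 0, -1, 0, 0, -12, 0, -1, 0, 0, -12, 0]
}}

```text
clock: 28.35
eef_pos: [504.8, 355.7, 123.5]
tcp_rot: [-3.14, 0.001, 1.424]
contact_force: [-1.1, -0.3, -2.1]
opening: 0.499
```

Run:
```python
from h import *
s=r.sense(); print(s["eef_pos"],s["contact_force"],s["opening"],s["tcp_rot"][2])
f=r.grab_frame("wrist"); cv2.imwrite("pics/p9.png",f["img"])
to([468.3,61,120],1.495)
```

```text
[504.77895397 355.7449606  123.51155395] [-1.10803059 -0.34046729 -2.09741609] 0.4991674991438074 1.4242384343728525
shift cm: tx -29.68 ty 0.71 tz 0.30 turn -4.1 norm 297.0
```

View pics/p9.png

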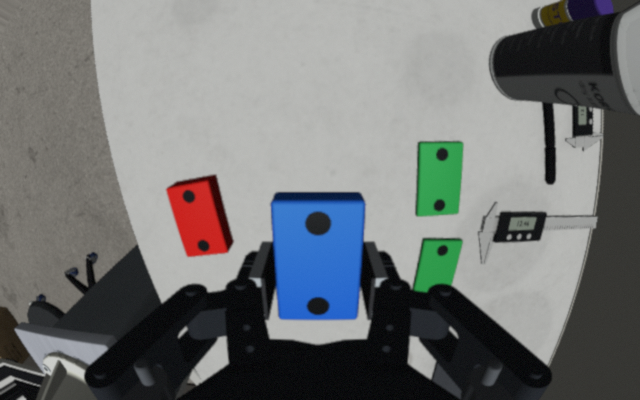

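>>> {"method": "move_arm", "body": {
  "targets": [-1, -2, 0.1, 0, 0, -1, -6, 0.2, 0, -1, -1, -10, 0.3, 0, -2, -1, -15, 0.4, 0, -4.1, -1, -20, 0.5, 0, -4.1, -1, -24, 0.6, 0, -4.1, -1, -27.5, 0.7, 0, -4.1, -1, -29.5, 0.7, 0, -4.1, -1, -29.5, 0.7, 0, -4.1, -1, -29.5, 0.7, 0, -4.1]
}}

```text
clock: 29.4
eef_pos: [468.7, 62.8, 123.7]
tcp_rot: [-3.14, 0.0, 1.494]
contact_force: [-0.4, -0.2, -1.2]
opening: 0.503
```

Run:
```python
from h import *
f=r.grab_frame("wrist"); cv2.imwrite("pics/p10.png",f["img"])
s=r.sense(); print(s["eef_pos"],s["contact_force"],s["opening"],s["tcp_rot"][2]); off(f,[(318,223.5),(317.5,306)],11)
to([468.3,62.5,57.6],1.495)
```

```text
[469.01378228  63.42336107 123.87143733] [ 0.34978972  0.06374335 -0.39965343] 0.5007466251527839 1.4951641016562596
held centre rel tcp: tx -2.3 ty -0.1 mm
shift cm: tx -0.10 ty -0.06 tz 6.63 turn 0.0 norm 66.0
```

View pics/p10.png

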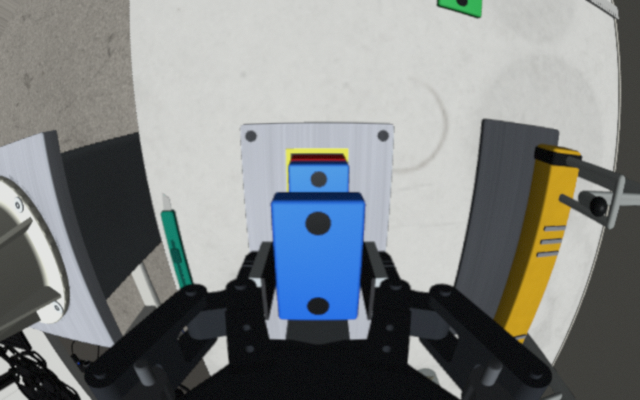

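>>> {"method": "move_arm", "body": {
  "targets": [-1, 0, -0.05, 2.5, 0, -1, 0, -0.05, 4.7, 0, -1, 0, -0.05, 5.8, 0, -1, 0, -0.05, 6.2, 0, -1, 0, -0.05, 6.4, 0, -1, 0, -0.05, 6.55, 0, -1, 0, -0.05, 6.6, 0]
}}

```text
clock: 30.15
eef_pos: [469.4, 63.6, 58.8]
tcp_rot: [3.141, -0.0, 1.496]
contact_force: [0.3, 0.5, -0.1]
opening: 0.503
```

>>> {"method": "move_arm", "body": {
  "targets": [-1, 0, 0, 0.05, 0, -1, 0, 0, 0.1, 0, -1, 0, 0, 0.1, 0]
}}

```text
clock: 30.45
eef_pos: [469.2, 63.4, 57.6]
tcp_rot: [3.141, -0.0, 1.496]
contact_force: [-0.1, 0.0, 0.8]
opening: 0.499
```

>>> {"method": "move_arm", "body": {
  "targets": [-1, 0, 0, 0.06, 0, -1, 0, 0, 0.06, 0]
}}

```text
clock: 30.65
eef_pos: [469.2, 63.4, 57.5]
tcp_rot: [3.141, -0.0, 1.496]
contact_force: [-2.6, -0.7, 11.4]
opening: 0.499
```

>>> {"method": "move_arm", "body": {
  "targets": [-1, 0, 0, -0.05, 0, 0.2, 0, 0, -0.05, 0, 0.3, 0, 0, -0.05, 0, 0.4, 0, 0, -0.1, 0]
}}

```text
clock: 31.05
eef_pos: [468.8, 63.4, 57.6]
tcp_rot: [-3.141, 0.0, 1.496]
contact_force: [0.5, -0.4, 0.6]
opening: 0.7
```

>>> {"method": "move_arm", "body": {
  "targets": [0.4, 0, 0, -2, 0, 0.4, 0, 0, -6, 0, 0.5, 0, 0, -10, 0, 0.6, 0, 0, -14, 0, 0.6, 0, 0, -15.5, 0, 0.6, 0, 0, -16, 0, 0.6, 0, 0, -16, 0, 0.6, 0, 0, -16, 0, 0.6, 0, 0, -16, 0]
}}

```text
clock: 31.95
eef_pos: [468.1, 63.3, 216.3]
tcp_rot: [-3.139, 0.001, 1.496]
contact_force: [0.1, 0.1, 0.6]
opening: 0.801
```

Run:
```python
from h import *
s=r.sense(); print(s["eef_pos"],s["contact_force"],s["opening"],s["tcp_rot"][2])
f=r.grab_frame("wrist"); cv2.imwrite("pics/q1.png",f["img"])
im=rect(f,430,510,0,120,68,5); cv2.imwrite("pics/q1r.png",grid(im,430,120,5,10))
f=r.grab_frame("side"); cv2.imwrite("pics/q1s.png",cv2.resize(f["img"][190:350,250:390],None,fx=4,fy=4,interpolation=cv2.INTER_CUBIC))
for n in("scene","side","wrist"):
    f=r.grab_frame(n)
    for k in("lamp_center","lamp_hooks"): print(n,k,[(np.round(d["position"],1).tolist(),round(d["conf"],2)) for d in r.mark_of(f,k)][:2])
```

```text
[468.05334013  63.33679091 216.27967743] [0.13180627 0.08054503 0.5873125 ] 0.8007220923753697 1.4957861061262614
scene lamp_center [([630.2, -3.1, 96.9], 0.79), ([582.0, -334.9, 1.7], 0.2)]
scene lamp_hooks [([630.0, -8.4, -1.2], 0.78), ([446.0, -321.7, -1.8], 0.55)]
side lamp_center [([625.4, -6.0, 95.9], 0.65)]
side lamp_hooks [([629.5, -6.6, 2.5], 0.61)]
wrist lamp_center [([632.0, -4.3, 98.6], 0.89)]
wrist lamp_hooks []
```

View pics/q1.png

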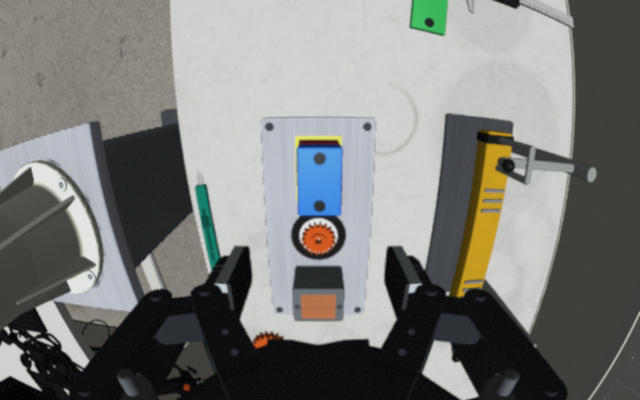

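View pics/q1r.png

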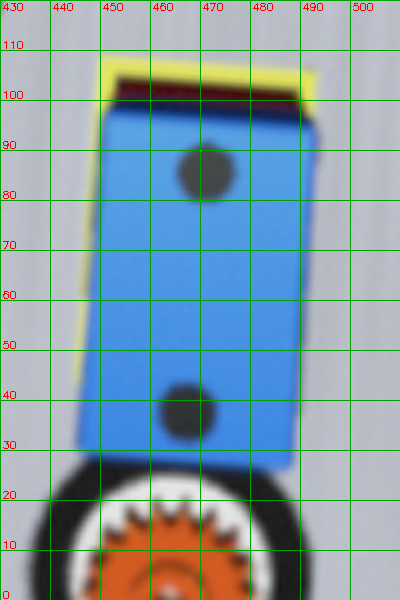

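View pics/q1s.png

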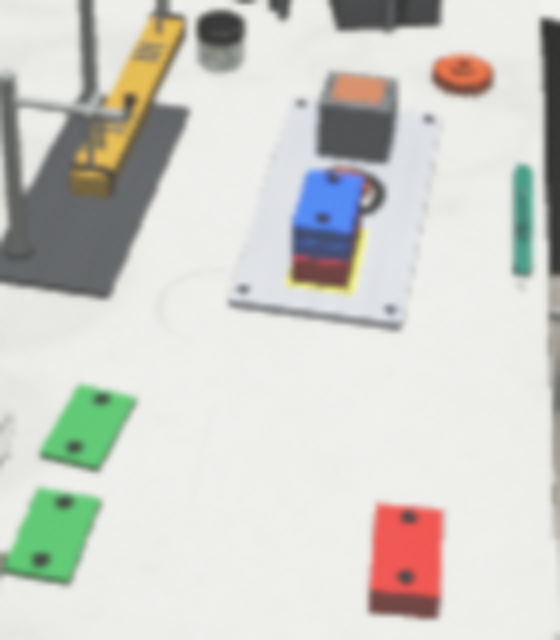

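Run:
```python
from h import *
import pickle
f=pickle.load(open("w0.pkl","rb"))
im=rect(f,560,700,-140,130,108,3); cv2.imwrite("pics/l1.png",grid(im,560,130,3,10))
hsv=cv2.cvtColor(rect(f,560,700,-140,130,108,3),cv2.COLOR_BGR2HSV)
m=(hsv[...,0]>15)&(hsv[...,0]<32)&(hsv[...,1]>120)&(hsv[...,2]>120)
ys=[];c=[];w=[]
for y in (70,60,10,0,-10,-20,-30,-40,-50,-90):
    row=m[int((130-y)*3)]; xs=np.where(row)[0]
    print(y, (xs.min()/3+560).round(1),(xs.max()/3+560).round(1))
```

```text
70 621.3 650.0
60 620.3 649.0
10 615.7 644.7
0 614.7 643.7
-10 613.7 642.7
-20 613.0 642.0
-30 611.7 641.0
-40 611.0 640.0
-50 610.0 639.0
-90 606.0 634.7
```

View pics/l1.png

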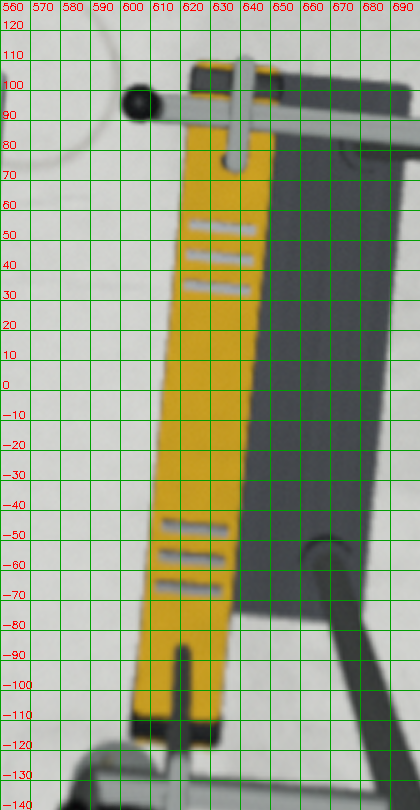

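Run:
```python
from h import *
to([629,-4.5,216.3],1.4754)
```

```text
shift cm: tx -5.57 ty 16.48 tz 0.14 turn 1.2 norm 174.0
```

>>> {"method": "move_arm", "body": {
  "targets": [0.6, -1, 3, -1, 0, 0.6, -2, 7, -1, 1, 0.6, -3.5, 11, -1, 1.2, 0.6, -5, 14.5, -1, 1.2, 0.6, -5.6, 16.5, -1, 1.2, 0.6, -5.6, 16.5, -1, 1.2, 0.6, -5.6, 16.5, -1, 1.2, 0.6, -5.6, 16.5, -1, 1.2]
}}

```text
clock: 33.3
eef_pos: [628.1, -4.3, 227.5]
tcp_rot: [-3.141, -0.0, 1.475]
contact_force: [0.2, -0.5, 0.2]
opening: 0.795
```

Run:
```python
from h import *
s=r.sense(); print(s["eef_pos"],s["contact_force"],s["opening"],s["tcp_rot"][2])
f=r.grab_frame("wrist"); cv2.imwrite("pics/l2.png",f["img"])
to([629,-4.5,80],1.4754)
```

```text
[628.12312415  -4.34865382 227.5293295 ] [ 0.22513342 -0.46262217  0.16802129] 0.7952029410707482 1.4751009449097372
shift cm: tx -0.01 ty 0.08 tz 14.77 turn -0.0 norm 148.0
```

View pics/l2.png

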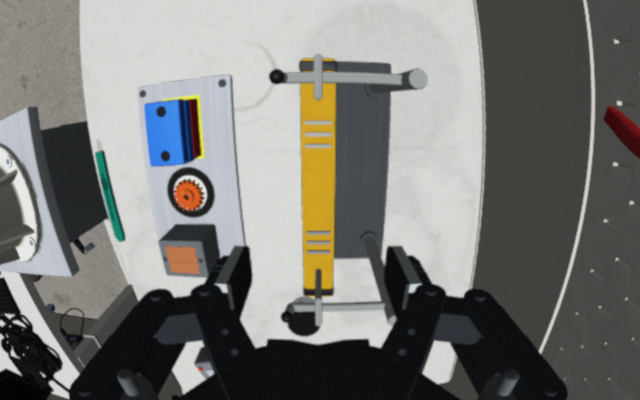

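>>> {"method": "move_arm", "body": {
  "targets": [0.6, 0, 0, 3, 0, 0.6, 0, 0, 6, 0, 0.6, 0, 0, 9, 0, 0.6, 0, 0, 12, 0, 0.6, 0, 0, 13.7, 0, 0.6, 0, 0, 14.5, 0, 0.6, 0, 0, 14.7, 0, 0.6, 0, 0, 14.7, 0]
}}

```text
clock: 34.15
eef_pos: [629.5, -4.6, 81.5]
tcp_rot: [3.141, -0.0, 1.475]
contact_force: [0.2, -0.0, 0.7]
opening: 0.801
```

>>> {"method": "move_arm", "body": {
  "targets": [0.2, 0, 0, 0, 0, -0.2, 0, 0, 0, 0, -0.5, 0, 0, 0, 0, -1, 0, 0, 0, 0, -1, 0, 0, 0, 0, -1, 0, 0, 0, 0, -1, 0, 0, 0, 0],
  "squeeze": 70
}}

```text
clock: 34.85
eef_pos: [630.0, -4.8, 81.6]
tcp_rot: [3.14, -0.0, 1.474]
contact_force: [-0.3, 0.7, 6.1]
opening: 0.342
```

Run:
```python
from h import *
s=r.sense(); print(s["eef_pos"],s["contact_force"],s["opening"],s["tcp_rot"][2])
f=r.grab_frame("wrist"); cv2.imwrite("pics/l3.png",f["img"])
```

```text
[630.03796027  -4.81300425  81.63773023] [-0.31130256  0.73283436  6.07576213] 0.3420922934954279 1.4744890059814582
```

View pics/l3.png

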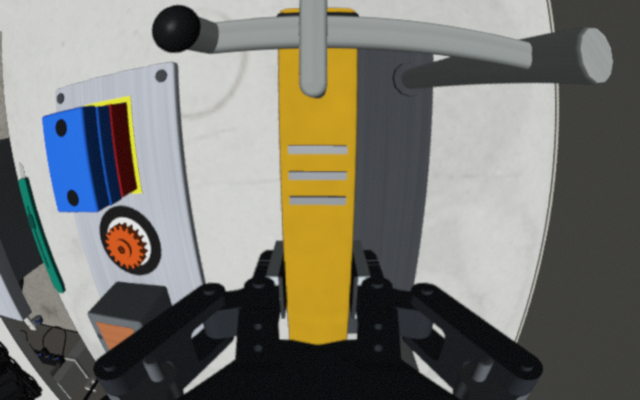

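>>> {"method": "move_arm", "body": {
  "targets": [-1, 0, 0, -0.5, 0, -1, 0, 0, -1.2, 0, -1, 0, 0, -2, 0, -1, 0, 0, -2.6, 0, -1, 0, 0, -2.6, 0, -1, 0, 0, -2.6, 0]
}}

```text
clock: 35.5
eef_pos: [629.2, -4.8, 106.9]
tcp_rot: [3.141, -0.0, 1.475]
contact_force: [-0.1, -0.7, -2.9]
opening: 0.339
```

Run:
```python
from h import *
s=r.sense(); print(s["eef_pos"],s["contact_force"],s["wrist_torque"],s["opening"],s["tcp_rot"][2])
f=r.grab_frame("side"); cv2.imwrite("pics/l4.png",cv2.resize(f["img"][150:300,220:370],None,fx=4,fy=4,interpolation=cv2.INTER_CUBIC))
```

```text
[629.24968523  -4.76958162 106.85770034] [-0.14804172 -0.65752601 -2.93328061] [ 0.00916489 -0.02072097  0.04581255] 0.33856129429995546 1.4748442242495885
```

View pics/l4.png

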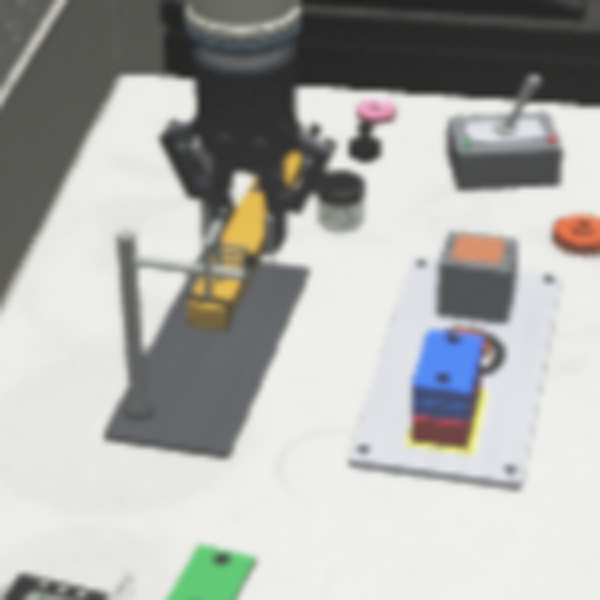

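>>> {"method": "move_arm", "body": {
  "targets": [-1, 0, -0.5, 0, 0, -1, 0, -1.2, 0, 0, -1, 0, -2, 0, 0, -1, 0, -3, 0, 0, -1, 0, -4, 0, 0, -1, 0, -5, 0, 0, -1, 0, -6, 0, 0, -1, 0, -6, 0, 0]
}}

```text
clock: 36.35
eef_pos: [567.7, 1.1, 106.6]
tcp_rot: [-3.14, 0.0, 1.475]
contact_force: [-0.5, -0.0, -3.0]
opening: 0.338
```

Run:
```python
from h import *
s=r.sense(); print(s["eef_pos"],s["contact_force"],s["wrist_torque"],s["opening"],s["tcp_rot"][2])
f=r.grab_frame("wrist"); cv2.imwrite("pics/l5.png",f["img"])
to([462.5,-13.1,130],1.494)
```

```text
[567.71598217   1.0969724  106.60823754] [-0.5375175  -0.04092264 -2.98667637] [-0.02391504  0.03834433  0.00223254] 0.33772408768818385 1.4749689712400722
shift cm: tx -2.43 ty -10.45 tz -2.32 turn -1.1 norm 110.0
```

View pics/l5.png

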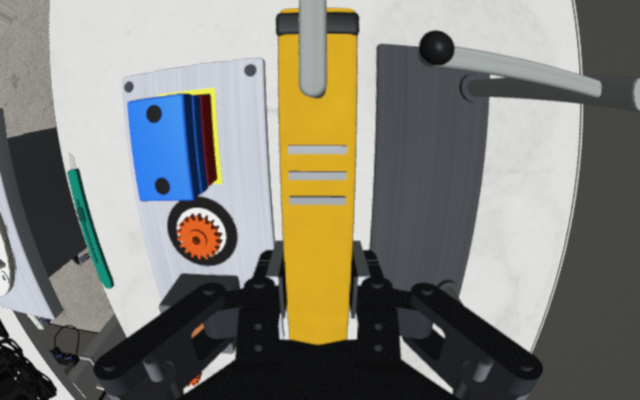

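Run:
```python
from h import *
f=r.grab_frame("wrist"); s=r.sense(); y=s["tcp_rot"][2]
for uv in((290,10),(345,14),(282,27)):
  for dz in(24,26.5,29):
    d=atz(f,uv,s["eef_pos"][2]+dz,True)-s["eef_pos"]
    print(uv,dz,d[:2]@[np.cos(y),np.sin(y)],d[:2]@[np.sin(y),-np.cos(y)])
cv2.imwrite("pics/l6.png",cv2.resize(f["img"][0:60,270:370],None,fx=6,fy=6,interpolation=cv2.INTER_CUBIC))
```

```text
(290, 10) 24 113.43447378013516 -10.978758871224892
(290, 10) 26.5 112.68288019480548 -10.760970508714758
(290, 10) 29 111.93128660947579 -10.543182146204623
(345, 14) 24 111.76168514739335 9.773981820302753
(345, 14) 26.5 111.0453033965891 9.554929534283549
(345, 14) 29 110.32892164578486 9.335877248264348
(282, 27) 24 106.5348354990407 -13.967857033027462
(282, 27) 26.5 105.92847778911332 -13.68714880856129
(282, 27) 29 105.32212007918595 -13.40644058409512
```

View pics/l6.png

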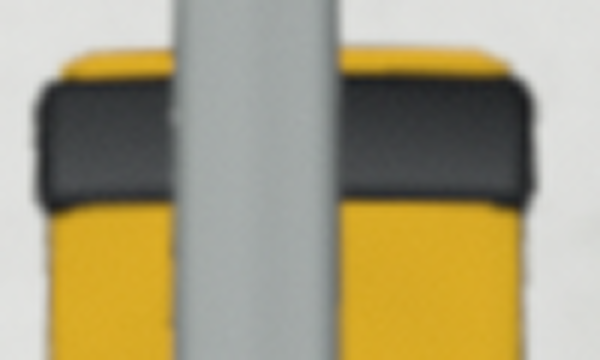

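>>> {"method": "move_arm", "body": {
  "targets": [-1, -0.2, -1, -1, 0, -1, -0.6, -2.5, -2, 0, -1, -1, -4.2, -2, -0.5, -1, -1.4, -6, -2, -1.1, -1, -1.8, -7.8, -2, -1.1, -1, -2.1, -9.4, -2, -1.1, -1, -2.3, -10.45, -2, -1.1, -1, -2.3, -10.45, -2, -1.1, -1, -2.3, -10.45, -2, -1.1, -1, -2.3, -10.45, -2, -1.1]
}}

```text
clock: 37.45
eef_pos: [464.4, -11.9, 127.0]
tcp_rot: [3.14, -0.0, 1.494]
contact_force: [0.0, 0.7, -3.3]
opening: 0.337
```

Run:
```python
from h import *
f=r.grab_frame("wrist"); cv2.imwrite("pics/l7.png",f["img"])
s=r.sense(); print(s["eef_pos"],s["contact_force"],s["wrist_torque"],s["opening"],s["tcp_rot"])
to([462.5,-12.1,65],1.494)
```

```text
[464.22347996 -11.86014693 126.86045436] [-0.17122422 -0.603178   -3.03215233] [ 0.01180041 -0.01494106  0.03617546] 0.3417033627293772 [ 3.14074133e+00 -5.43642991e-05  1.49407647e+00]
shift cm: tx -0.04 ty -0.17 tz 6.19 turn 0.0 norm 62.0
```

View pics/l7.png

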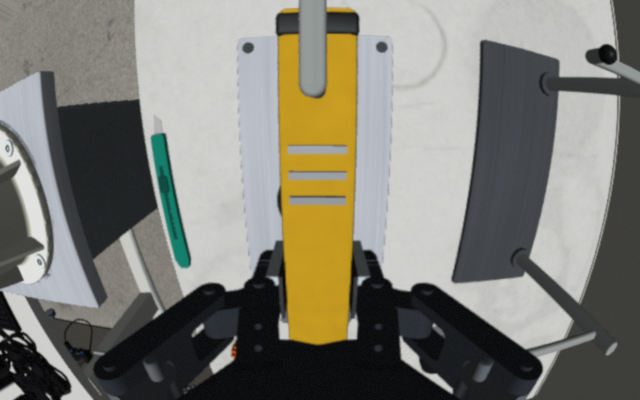

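Run:
```python
from h import *
f=r.grab_frame("side"); cv2.imwrite("pics/l8.png",cv2.resize(f["img"][190:350,250:390],None,fx=4,fy=4,interpolation=cv2.INTER_CUBIC))
f=r.grab_frame("scene"); cv2.imwrite("pics/l9.png",cv2.resize(f["img"][160:330,220:370],None,fx=3.5,fy=3.5,interpolation=cv2.INTER_CUBIC))
```

```text
(no output)
```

View pics/l8.png

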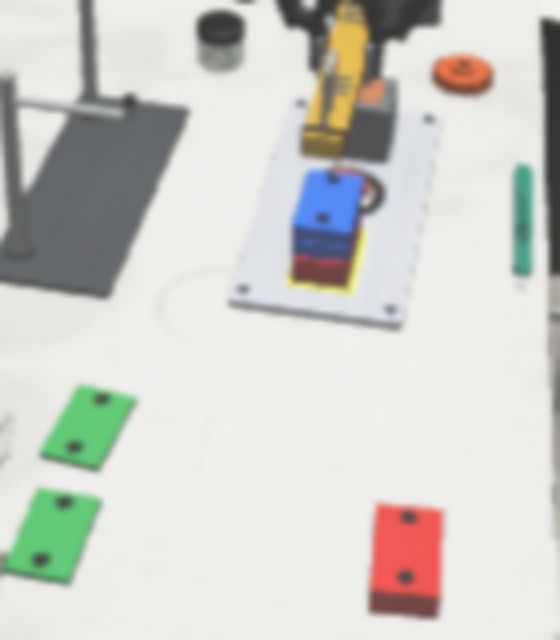

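View pics/l9.png

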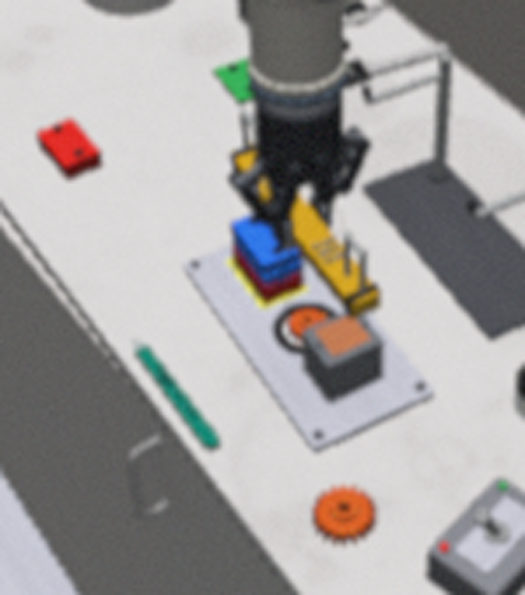

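>>> {"method": "move_arm", "body": {
  "targets": [-1, 0, -0.15, 2, 0, -1, 0, -0.15, 4, 0, -1, 0, -0.15, 5.2, 0, -1, 0, -0.15, 5.7, 0, -1, 0, -0.15, 5.9, 0, -1, 0, -0.15, 5.9, 0]
}}

```text
clock: 38.2
eef_pos: [462.1, -11.8, 67.9]
tcp_rot: [3.141, -0.0, 1.494]
contact_force: [0.4, 0.4, -1.8]
opening: 0.337
```

>>> {"method": "move_arm", "body": {
  "targets": [-1, 0, 0, 0.05, 0, -1, 0, 0, 0.1, 0, -1, 0, 0, 0.15, 0, -1, 0, 0, 0.2, 0]
}}

```text
clock: 38.6
eef_pos: [461.9, -11.8, 65.9]
tcp_rot: [3.141, -0.0, 1.494]
contact_force: [0.6, -0.1, -4.0]
opening: 0.341
```

>>> {"method": "move_arm", "body": {
  "targets": [-1, 0, 0, 0.05, 0, -1, 0, 0, 0.1, 0, -1, 0, 0, 0.15, 0, -1, 0, 0, 0.15, 0]
}}

```text
clock: 39.0
eef_pos: [461.7, -11.8, 64.1]
tcp_rot: [-3.141, 0.0, 1.494]
contact_force: [-0.8, -1.0, -2.7]
opening: 0.339
```

>>> {"method": "move_arm", "body": {
  "targets": [-1, 0, 0, 0.05, 0, -1, 0, 0, 0.1, 0, -1, 0, 0, 0.1, 0]
}}

```text
clock: 39.3
eef_pos: [461.8, -11.8, 63.3]
tcp_rot: [-3.142, -0.0, 1.494]
contact_force: [-1.2, 0.3, 1.7]
opening: 0.34
```

>>> {"method": "move_arm", "body": {
  "targets": [-1, 0, 0, 0.05, 0, -1, 0, 0, 0.05, 0]
}}

```text
clock: 39.5
eef_pos: [461.8, -11.8, 63.3]
tcp_rot: [3.142, -0.0, 1.494]
contact_force: [-3.2, 0.3, 10.2]
opening: 0.335
```

>>> {"method": "move_arm", "body": {
  "targets": [-1, 0, 0, -0.05, 0, -0.1, 0, 0, -0.05, 0, 0.1, 0, 0, -0.05, 0, 0.3, 0, 0, -0.05, 0, 0.4, 0, 0, -0.05, 0, 0.4, 0, 0, -0.05, 0]
}}

```text
clock: 40.1
eef_pos: [461.8, -11.8, 63.1]
tcp_rot: [-3.142, -0.0, 1.494]
contact_force: [-0.2, -0.4, 0.2]
opening: 0.697
```

>>> {"method": "move_arm", "body": {
  "targets": [0.4, 0, 0, -2, 0, 0.4, 0, 0, -5, 0, 0.4, 0, 0, -9, 0, 0.4, 0, 0, -13, 0, 0.4, 0, 0, -16.5, 0, 0.4, 0, 0, -16.5, 0, 0.4, 0, 0, -16.5, 0]
}}

```text
clock: 40.8
eef_pos: [462.1, -11.8, 228.7]
tcp_rot: [3.14, -0.0, 1.494]
contact_force: [0.4, -1.1, 0.1]
opening: 0.702
```

Run:
```python
from h import *
s=r.sense(); print(s["eef_pos"],s["contact_force"],s["opening"],s["tcp_rot"][2])
f=r.grab_frame("wrist"); cv2.imwrite("pics/m1.png",f["img"])
im=rect(f,380,560,-150,130,90,2); cv2.imwrite("pics/m1r.png",grid(im,380,130,2))
print([(np.round(d["position"],1).tolist(),round(d["conf"],2)) for d in r.mark_of(f,"lamp_center")])
f=r.grab_frame("side"); cv2.imwrite("pics/m2.png",cv2.resize(f["img"][190:350,250:390],None,fx=4,fy=4,interpolation=cv2.INTER_CUBIC))
print([(np.round(d["position"],1).tolist(),round(d["conf"],2)) for d in r.mark_of(f,"lamp_center")])
f=r.grab_frame("scene"); cv2.imwrite("pics/m3.png",cv2.resize(f["img"][160:330,220:370],None,fx=3.5,fy=3.5,interpolation=cv2.INTER_CUBIC))
print([(np.round(d["position"],1).tolist(),round(d["conf"],2)) for d in r.mark_of(f,"lamp_center")])
```

```text
[462.11307656 -11.82334182 228.74752192] [ 0.39599357 -1.10069862  0.11387954] 0.7016012836594159 1.4939529896831232
[([465.4, -11.0, 79.3], 0.94), ([451.7, -318.0, -3.4], 0.31)]
[([463.2, -12.7, 78.0], 0.58), ([609.6, 255.1, 5.5], 0.43)]
[([463.2, -8.8, 76.4], 0.83), ([589.4, -214.0, 3.8], 0.32)]
```

View pics/m1r.png

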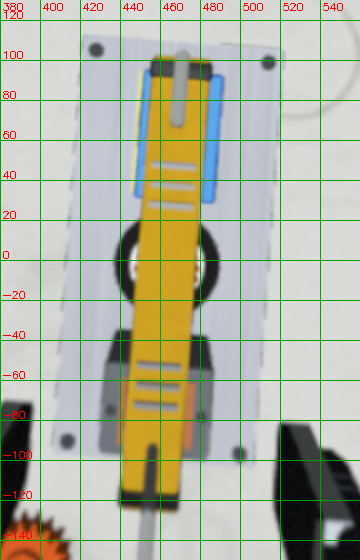

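View pics/m2.png

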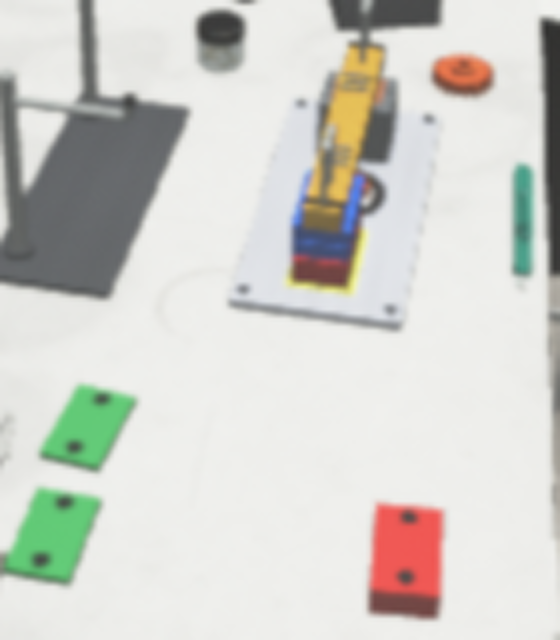

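View pics/m3.png

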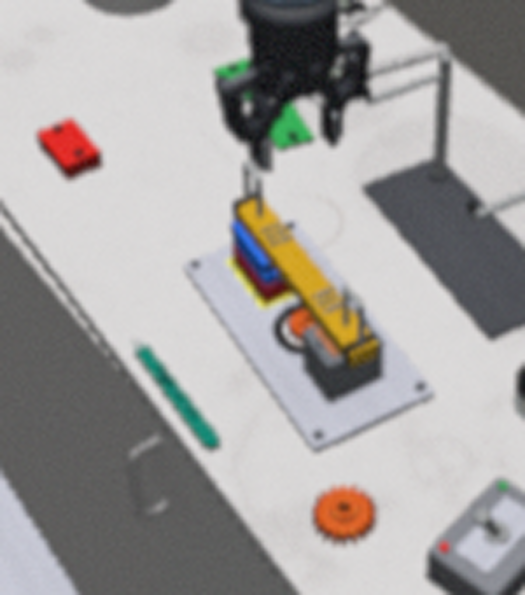

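Run:
```python
from h import *
to([380,-342,200],1.815); to([380,-342,81],1.815)
```

```text
shift cm: tx -33.55 ty -5.56 tz 2.71 turn -18.4 norm 341.0
shift cm: tx -33.55 ty -5.56 tz 14.61 turn -18.4 norm 370.0
```

>>> {"method": "move_arm", "body": {
  "targets": [-1, -3, -0.5, 0, 0, -1, -7, -1, 0, -3, -1, -11, -2, 0, -7, -1, -15, -3, 0, -11, -1, -19, -3.5, 0, -15, -1, -23, -4, 0, -18.4, -1, -27, -5, 0, -18.4, -1, -31, -5.5, 1, -18.4, -1, -33.5, -5.6, 2, -18.4, -1, -33.5, -5.6, 2.7, -18.4],
  "squeeze": 40
}}

```text
clock: 42.1
eef_pos: [379.5, -344.1, 199.9]
tcp_rot: [-3.141, -0.0, 1.812]
contact_force: [-0.2, -0.5, -0.9]
opening: 0.002
```

Run:
```python
from h import *
to([380,-342,81],1.815)
f=r.grab_frame("wrist"); cv2.imwrite("pics/n1.png",f["img"])
```

```text
shift cm: tx 0.19 ty 0.10 tz 11.89 turn -0.2 norm 119.0
```

View pics/n1.png

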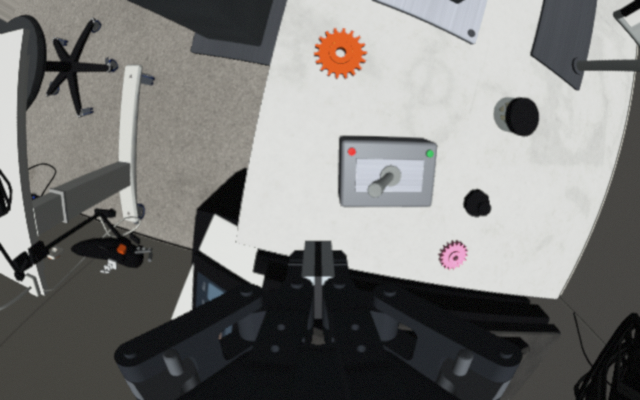

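Run:
```python
from h import *
f=r.grab_frame("wrist")
for uv in((300,254),(370,274),(450,283),(237,242)): print(uv,atz(f,uv,0,True))
print(projw(f,[[380,-342,0],[380,-342,81],[447,-325,45]]))
p=atz(f,(375,190),99,True);print(p); print(atz(f,(389,175),45,True))
for z in (90,100):
  s=r.sense(); y=s["tcp_rot"][2]; d=atz(f,(375,190),z,True)-s["eef_pos"]; print(d[:2]@[np.cos(y),np.sin(y)],d[:2]@[np.sin(y),-np.cos(y)])
f=r.grab_frame("scene"); cv2.imwrite("pics/n2.png",cv2.resize(f["img"][220:400,270:470],None,fx=4,fy=3.3,interpolation=cv2.INTER_CUBIC))
```

```text
(300, 254) [ 383.16418994 -451.46070887    0.        ]
(370, 274) [ 4.78102300e+02 -4.59561020e+02 -5.68434189e-14]
(450, 283) [ 5.98143640e+02 -4.52543125e+02 -5.68434189e-14]
(237, 242) [ 302.54101305 -455.5066185     0.        ]
[[318.60458293 169.84888133]
 [318.78716536 190.26965562]
 [387.32574177 179.74617757]]
[ 423.76117134 -325.3831143    99.        ]
[ 447.21579535 -319.85968288   45.        ]
1.7304007061457751 48.70879412664683
4.695827326025406 46.768946568378205
```

View pics/n2.png

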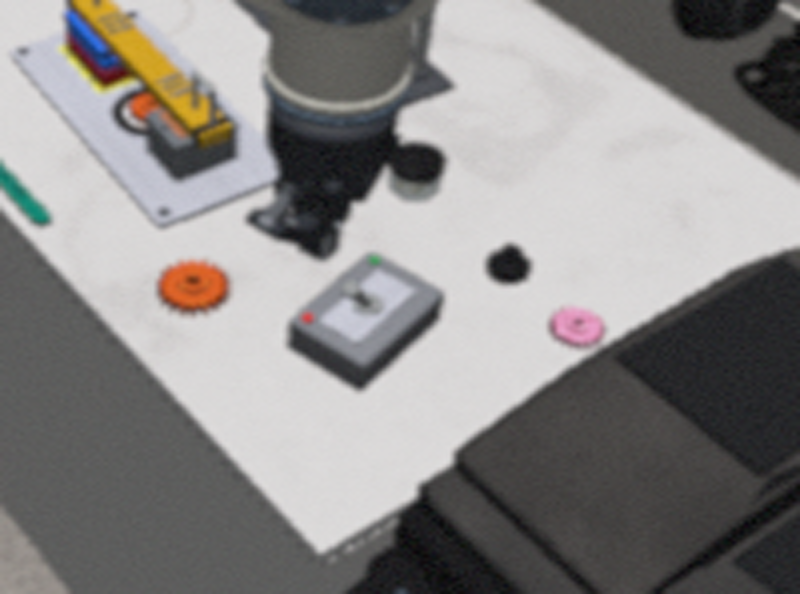

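>>> {"method": "move_arm", "body": {
  "targets": [-1, 0.2, 0, 3, 0, -1, 0.4, 0, 6, 0, -1, 0.5, 0, 9, 0, -1, 0.5, 0, 11, 0, -1, 0.5, 0, 11.8, 0, -1, 0.5, 0, 11.9, 0, -1, 0.5, 0, 11.9, 0]
}}

```text
clock: 42.95
eef_pos: [379.7, -336.6, 83.0]
tcp_rot: [3.141, 0.001, 1.816]
contact_force: [0.0, 0.3, -0.3]
opening: -0.002
```

Run:
```python
from h import *
f=r.grab_frame("wrist"); cv2.imwrite("pics/n3.png",f["img"][100:350,200:520])
s=r.sense(); print(s["eef_pos"],s["tcp_rot"]); to([439.5,-325,81],1.815)
```

```text
[ 379.81218844 -336.93018524   83.28025334] [3.14064788e+00 1.35984815e-03 1.81562643e+00]
shift cm: tx -0.29 ty 6.08 tz 0.23 turn 0.0 norm 61.0
```

View pics/n3.png

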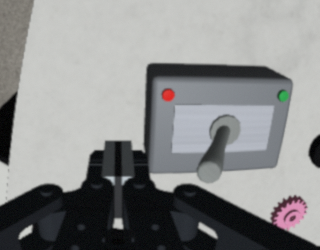

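>>> {"method": "move_arm", "body": {
  "targets": [-1, 0, 1.5, 0.2, 0, -1, 0, 2.5, 0.2, 0, -1, 0, 3.2, 0.2, 0, -1, 0, 3.9, 0.2, 0, -1, 0, 4.6, 0.2, 0, -1, 0, 5.2, 0.2, 0, -1, 0, 5.8, 0.2, 0, -1, 0, 6.2, 0.2, 0, -1, 0, 6.2, 0.2, 0]
}}

```text
clock: 43.9
eef_pos: [439.7, -321.6, 80.2]
tcp_rot: [3.141, 0.0, 1.815]
contact_force: [-0.8, -0.8, -0.0]
opening: -0.001
```

Run:
```python
from h import *
f=r.grab_frame("wrist"); cv2.imwrite("pics/n4.png",f["img"][100:350,200:520])
s=r.sense(); print(s["eef_pos"],s["contact_force"])
```

```text
[ 439.31553914 -321.56038633   80.10915291] [-0.45159624  0.05806785 -0.21350618]
```

View pics/n4.png

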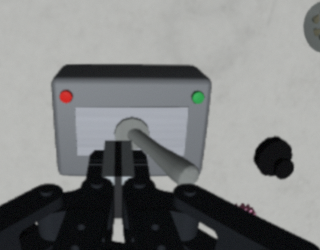

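Switched on (the bat leans to the green dot). I'll retreat upward and check everything.

>>> {"method": "move_arm", "body": {
  "targets": [-1, 0, -1.5, 0, 0, -1, 0, -1.5, -4, 0, -1, 0, -1.5, -8, 0, -1, 0, -1.5, -12, 0, -1, 0, -1.5, -15, 0, -1, 0, -1.5, -15, 0, -1, 0, -1.5, -15, 0, -1, 0, -1.5, -15, 0]
}}

```text
clock: 44.75
eef_pos: [423.3, -324.9, 228.9]
tcp_rot: [-3.14, -0.002, 1.815]
contact_force: [-0.3, 0.8, 0.1]
opening: 0.002
```

Run:
```python
from h import *
s=r.sense(); print(s["clock"],s["eef_pos"],s["contact_force"])
f=r.grab_frame("wrist"); cv2.imwrite("pics/z1.png",f["img"][60:360,200:520])
f=r.grab_frame("side"); a=cv2.resize(f["img"][165:345,240:390],None,fx=2.6,fy=2.6,interpolation=cv2.INTER_CUBIC)
for k in("lamp_center","gear_center","toggle_tip","spacer_24a_center","spacer_16a_center","nozzle_jar","knob"): print(k,[(np.round(d["position"],1).tolist(),round(d["conf"],2)) for d in r.mark_of(f,k)][:3])
f=r.grab_frame("scene"); b=cv2.resize(f["img"][160:340,220:370],None,fx=2.6,fy=2.6,interpolation=cv2.INTER_CUBIC)
for k in("lamp_center","gear_center","toggle_tip","nozzle_jar","knob"): print(k,[(np.round(d["position"],1).tolist(),round(d["conf"],2)) for d in r.mark_of(f,k)][:3])
cv2.imwrite("pics/z2.png",np.hstack([a,b]))
```

```text
44.75 [ 423.27265487 -324.90434063  228.87162203] [-0.30676641  0.76058882  0.06002037]
lamp_center [([464.3, -10.4, 79.6], 0.9)]
gear_center [([375.3, -214.0, 6.6], 0.48), ([578.9, -409.9, 5.7], 0.41)]
toggle_tip [([459.3, -13.0, 77.7], 0.56), ([473.1, -315.4, 96.7], 0.47)]
spacer_24a_center [([471.7, 64.1, 22.9], 0.64)]
spacer_16a_center [([468.3, 60.8, 62.2], 0.41)]
nozzle_jar [([585.4, -211.0, -2.9], 0.73)]
knob [([580.2, -336.3, 0.7], 0.43), ([459.9, -12.4, 76.9], 0.34)]
lamp_center [([461.8, -12.0, 78.1], 0.9), ([392.0, 351.7, 12.2], 0.26)]
gear_center [([370.0, -213.4, 3.4], 0.74), ([580.9, -406.8, 5.0], 0.43), ([462.4, -19.9, 15.3], 0.39)]
toggle_tip [([473.9, -315.1, 102.2], 0.63)]
nozzle_jar [([590.0, -214.6, 3.8], 0.59), ([451.5, -86.8, 72.1], 0.56)]
knob [([581.9, -332.2, 1.2], 0.48)]
```

View pics/z1.png

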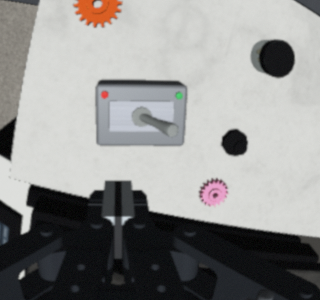

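View pics/z2.png

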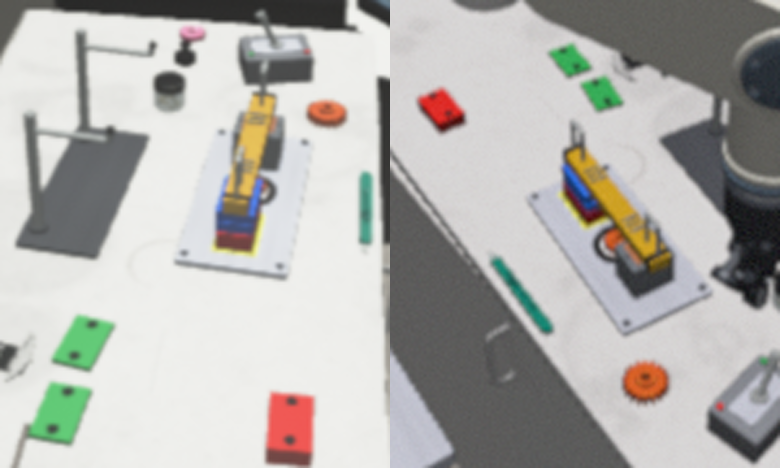

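Run:
```python
from rig import r
print(r.sign_off())
```

```text
the job is handed in; nothing more can be done
None
```

The curing rig is set up and handed in at about 45 s of the 210 s. I got no verdict back, so the results below are my own last measurements.

- **Switching:** I flipped the toggle off first and back on only after the lamp was down. In the last pictures it leans to the green dot, with its tip at about (474, -315).
- **Gear:** I took the smaller of the two orange gears. It lies on the white disc at about (462, -20), roughly 1 mm from the mark.
- **Stack height:** I triangulated the rest's top at 67.5 mm, so it is the 56 mm rest (12 mm base + 56). An earlier outline overlay had hinted at 48 mm. The triangulation and the network both said 56, and the lamp later landed level at that height.
- **Stack:** Red 24 + blue 16 + blue 16 stand on the pad, all within about 3 mm of its centre. The spare red and the two greens remain on the worktop, well over 100 mm away.
- **Lamp:** It rests on the rest and the stack, loops up. Its centre is about (463, -11, 79), within 3 mm of the rig's centre, and by eye it looks level and in line with the rig.
- **Left alone:** The rest showed no movement in the pictures. The last network readings for the jar and knob agree with the first ones within about 6 mm, which is about their accuracy. The arm is clear of everything.

Side-camera check: the final side picture did not find the gear because the lamp hides it, so its position comes from the scene camera at low confidence (0.39). The earlier wrist pictures agree with it.

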